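# Fetch the salt from behind the bottles

### The job

Clear the three tall things (oil bottle, square tin, pepper mill) out of the condiment tray onto the dark chopping board, and once all three stand there, fetch the small salt jar from behind them and stand it in the middle of the round cork mat. Then put the three tall things back in the tray, each where it stood at the start (remember who stood where; which way they are turned does not matter). Set everything down upright, drop nothing, and leave the bowl, the mug and the white tub alone.

Things in the scene. Friction and masses are not known exactly. Their poses are not given: they have to be found in the camera images.
- oil: oil bottle, loose, about 0.25 to 0.5 kg: green glass with a paper label, round, diameter 54 up to height 90, tapering to a neck of diameter 27 from height 112 to the flat top of its black cap at 155 (mm). Origin: centre of the underside, z up. Easily taken by the neck, about 130 above its foot, clear above the salt jar.
- tin: square spice tin, loose, about 0.14 to 0.28 kg: bare metal with a paper band, 48 x 48 and 120 high (mm), straight sided. Origin: centre of the underside, z up, x and y square to its faces. Turned up to 0.15 rad relative to the tray. Take it across two facing sides, about 95 above its foot, clear above the salt jar.
- mill: pepper mill, loose, about 0.15 to 0.31 kg: turned brown wood, foot of diameter 54, waist of 36, then a straight round head of diameter 46 between heights 88 and 125, and a small steel ball on top up to 143 (mm). Origin: centre of the underside, z up. Take it by the head, about 108 above its foot.
- jar: salt jar, loose, about 0.14 to 0.28 kg: short, a white ceramic drum of diameter 54 and height 42 with a metal lid of diameter 50 on it (part of the jar) up to 54 (mm). Origin: centre of the underside, z up. At the back of the tray, with a tall thing in front (tray -x), left and right, each about 62 centre to centre; once they are gone, take it by the drum about 32 above its foot.
- tray: condiment tray, fixed, pale wood, 160 (x) x 230 (y) mm with a 6 thick floor and a rim 5 wide, 14 high above the counter. Origin: centre of the underside, at counter height; x and y along its sides, z up; its front side (-x) faces roughly towards the robot, turned up to 0.25 rad. Things stand on its floor. It is on the robot's left or right, the board on the other side.
- board: chopping board, fixed, dark wood, 200 (x) x 240 (y) x 15 thick mm, the side area for the tall things: each must stand upright with the centre of its foot over the board. Origin: centre of the underside, at counter height; x and y along its sides, z up; turned up to 0.25 rad.
- coaster: round cork mat, fixed, diameter 90, 5 thick (mm), between tray and board: the place for the salt jar. Origin: centre of the underside, at counter height, z up.
- bowl: bystander: empty blue bowl, rim diameter 120, 50 high (mm), loose on the counter beyond the mat. Origin: centre of the underside. Leave alone.
- mug: bystander: white mug with a handle, diameter 80, 90 high (mm), loose on the counter at the far right. Origin: centre of the underside. Leave alone.
- tub: bystander: large white plastic tub with a terracotta band, diameter 104, 173 high (mm), loose on the counter at the far left. Origin: centre of the underside. Leave alone.

How it is judged:
On the way, in this order (a step that is already met when the one before it is completed fails the run):
1. the oil bottle, the tin and the mill all stand upright and released on the chopping board together (x of oil in the frame of board between -0.1 and 0.1 m and y of oil in the frame of board between -0.12 and 0.12 m and z of oil in the frame of board between 0.01 and 0.02 m and contact force between the fingers and oil below 0.3 N and angle between each of oil, tin, mill's own z axis and vertical below 0.15 rad and linear speed of each of oil, tin, mill below 0.03 m/s and angular speed of each of oil, tin, mill below 0.3 rad/s and x of tin in the frame of board between -0.1 and 0.1 m and y of tin in the frame of board between -0.12 and 0.12 m and z of tin in the frame of board between 0.01 and 0.02 m and contact force between the fingers and tin below 0.3 N and x of mill in the frame of board between -0.1 and 0.1 m and y of mill in the frame of board between -0.12 and 0.12 m and z of mill in the frame of board between 0.01 and 0.02 m and contact force between the fingers and mill below 0.3 N), for 0.2 s.
2. then the salt jar stands released in the middle of the cork mat (horizontal distance between jar and coaster below 0.015 m and z of jar in the frame of coaster between 0.001 and 0.01 m and contact force between the fingers and jar below 0.3 N and angle between jar's own z axis and vertical below 0.15 rad and linear speed of jar below 0.03 m/s and angular speed of jar below 0.3 rad/s), for 0.2 s.
At the end, for the whole second after the job is handed in: The salt jar stands upright on the cork mat within 15 mm of its centre, and the oil bottle, tin and mill each stand upright within 15 mm of where they stood at the start; all released and at rest (all of step 2 and distance of each of oil, tin, mill from where it was at the start of the episode below 0.015 m and contact force between the fingers and oil below 0.3 N and angle between each of oil, tin, mill's own z axis and vertical below 0.15 rad and linear speed of each of oil, tin, mill below 0.03 m/s and angular speed of each of oil, tin, mill below 0.3 rad/s and contact force between the fingers and tin below 0.3 N and contact force between the fingers and mill below 0.3 N); the robot touches nothing.
It fails at once if the oil bottle, tin, mill or salt jar tips over (more than 0.5 rad) (angle between any of oil, tin, mill, jar's own z axis and vertical above 0.5 rad).
It fails at once if one of these four is dropped (free of the fingers and faster than 0.7 m/s, about 25 mm of fall) ((linear speed of oil above 0.7 m/s and contact force between the fingers and oil below 0.1 N) or (linear speed of tin above 0.7 m/s and contact force between the fingers and tin below 0.1 N) or (linear speed of mill above 0.7 m/s and contact force between the fingers and mill below 0.1 N) or (linear speed of jar above 0.7 m/s and contact force between the fingers and jar below 0.1 N)).
It fails at once if the bowl, the mug or the tub is pushed more than 30 mm (distance of any of bowl, mug, tub from where it was at the start of the episode above 0.03 m).
It also fails if it takes over 134 s, if anything falls off the work surface, if the arm or the gripper's body presses on something with over 40 N, if the wrist force passes 120 N, or if a joint passes its speed limit or range.

### The arm

A 7-joint arm with a two-finger parallel gripper is mounted at the origin on the work surface. World frame = base frame: x ahead of the robot, y to its left, z up, the work surface at z = 0. Lengths are in m, angles in rad, forces in N, time in s.
With the tool pointing down it reaches from about 0.35 to 0.9 m from the base axis. Payload 19.9 kg.
Tool frame: the origin (TCP) lies at the very end of the fingers, on their centre line; the grasp point (between the pads) lies 19 mm behind it; y points along the fingers, x is the direction in which the jaws open and shut, and the axes are right-handed (so a half turn about y gives the same grasp; the last joint's range is limited). The gripper opens to 94 mm and grips with 3 to 60 N. Pads are 16 mm wide; open, the fingers measure 119 mm over their backs; the gripper's body (75 mm by 177 mm) begins 78 mm behind the grasp point.
Start: joints at [-1.31, 0.417, -0.01, 1.614, 0.005, 1.111, -0.053], TCP at [0.186, 0.597, 0.205] pointing down, gripper open.
Joint ranges: [-2.81, 2.81], [-0.39, 2.02], [-1.27, 1.25], [0.06, 2.57], [-1.19, 4.33], [0.19, 2], [-2.82, 2.82]. Speed limits (rad/s): [1.89, 1.89, 2.39, 2.39, 3.01, 3.01, 3.01].

### API

Orientations are given as a unit quaternion [x, y, z, w].
In Python, from plant import * gives the robot as it stands.
- The arm moves only by the tool servo_tool, never from a script. Its arguments are lists of equal length, an entry for each row: "claw": the opening in per cent of the stroke, from 0 (shut) to 100 (fully open); "linear": the shift along the world's x, y, z in m, a list of three; "roll": the turn about the world's z in degrees. A call has 1 to 8 rows; each row shifts and turns the commanded pose from where the row before left it; what a row does not reach is not made up. A row lasts 1/12 s, in which the tool goes at most 41.7 mm and 7.16 degrees, less where a joint would pass 70% of its speed; a pose out of reach is approached as far as the arm can. A call is refused whole if a number of a shift passes 0.0417 or a number of a turn 7.16, either way. A call with a gripper value outside its range is refused whole. The fingers move at their own pace and stop on an object; the grip force is fixed at half the most. Time passes only in rows, so rows that do not move let the fingers close. It gives the time, the measured TCP pose, the force and the opening at its end, in the units of the state.
- state(): the state, without advancing time (a new reading comes with each control period).
- grab_frame(name): name is "scene" or "top" or "wrist"; returns a dict with "image" (480x640x3 uint8, blue, green, red), "mtx" (3x3 intrinsics, pixels), "distortion" ([k1, k2, p1, p2, k3] as OpenCV has them; the pictures are not rectified), "rvec" (rotation vector, rad) and "tvec" (3), from world to camera coordinates, as OpenCV has them; the wrist camera has in their place "tool_from_camera" (4x4, takes a point from camera to tool coordinates, whose origin is the TCP and whose axes are the tool frame's). Camera axes: x right, y down, z forward; pixel columns grow to the right and rows downward; lengths in m; the calibration is good to about 2 mm. A picture is of the moment at which its call begins: read the wrist's pose just before it. There is no depth.
- hand_in(): hands the job in, once; it reports no verdict.
The state is a dict: "time_s": time; "joint_pos": joint angles; "qd": joint speeds; "joint_efforts": joint torques, N m; "ee_pos": TCP position; "orientation": TCP orientation; "wrist_force": force on the tool from outside, world axes, zero at the start; "moment": the same for the moment, N m; "opening": finger opening in m.
Only numpy, scipy, OpenCV 4.12 (cv2) and the standard library are available. Lean on these libraries where they do the work, as an engineer would, in place of code of your own. Each camera call takes 0.05 s, during which the arm holds its last target.

## Working session

There is one attempt and no reset: what is moved stays moved. The work goes in short steps, Python scripts to look and compute and a tool call to move; the robot and the scene stay as the last step left them, time stands still between calls to the robot, and variables do not carry over. Pictures are saved under pics/ and viewed, and the job is handed in when it is done.

Besides the shell and the picture viewer there is one more tool, called after "Call:" by a JSON object that holds its "name" and its "arguments", one argument or row to a line. servo_tool: Moves the arm, as the interface text tells. Its arguments: {"type":"object","properties":{"claw":{"type":"array","items":{"type":"number"}},"linear":{"type":"array","items":{"type":"array","items":{"type":"number"}}},"roll":{"type":"array","items":{"type":"number"}}},"required":["claw","linear","roll"]}

```bash
ls; mkdir -p pics; python3 - <<'E'
from plant import *
import cv2
print(state())
for n in ["scene","top","wrist"]:
    f=grab_frame(n); cv2.imwrite(f"pics/{n}0.png",f["image"]); print(n,{k:v for k,v in f.items() if k!="image"})
E
```

```text
pics
{'time_s': 0.0, 'joint_pos': array([-1.30949984,  0.41798744, -0.01030432,  1.61417234,  0.00467877,
        1.11071076, -0.05298594]), 'qd': array([ 1.57850176e-05, -2.71819313e-03, -3.33043671e-04,  8.37810939e-04,
       -9.52238669e-04, -3.82345450e-04,  8.33164705e-04]), 'joint_efforts': array([-1.42717257e-03, -8.51218414e+01,  6.37859646e-01, -4.25988364e+01,
       -4.88387409e-02,  1.86213077e-02,  1.65007327e-04]), 'ee_pos': array([0.18626038, 0.59619759, 0.20481765]), 'orientation': array([ 0.56997083,  0.41853306, -0.41921542, -0.56940474]), 'wrist_force': array([ 0.63992786, -0.17149   , -0.61128248]), 'moment': array([ 0.00396096, -0.00484694, -0.00975116]), 'opening': 0.09401593073929997}
scene {'mtx': array([[468.30045493,   0.        , 317.65865994],
       [  0.        , 468.30045493, 250.9051984 ],
       [  0.        ,   0.        ,   1.        ]]), 'distortion': array([-0.00979022,  0.        ,  0.        ,  0.        ,  0.        ]), 'rvec': array([ 0.67372858,  2.57106224, -1.23760463]), 'tvec': array([ 0.55194149, -0.15119229,  1.63014205])}
top {'mtx': a
[... 267 characters left out ...]
9, -2.21243259,  0.05949323]), 'tvec': array([-0.01012292,  0.60760067,  1.33585974])}
wrist {'mtx': array([[423.84503053,   0.        , 317.04528585],
       [  0.        , 423.84503053, 242.87157436],
       [  0.        ,   0.        ,   1.        ]]), 'distortion': array([0.02099475, 0.        , 0.        , 0.        , 0.        ]), 'tool_from_camera': array([[ 9.99999687e-01, -5.25732511e-04, -5.92111057e-04,
         5.30167288e-05],
       [ 4.17599104e-04, -2.85173754e-01,  9.58475746e-01,
        -1.79271570e-01],
       [-6.72756394e-04, -9.58475693e-01, -2.85173445e-01,
         8.29854386e-02],
       [ 0.00000000e+00,  0.00000000e+00,  0.00000000e+00,
         1.00000000e+00]])}
```

View pics/scene0.png

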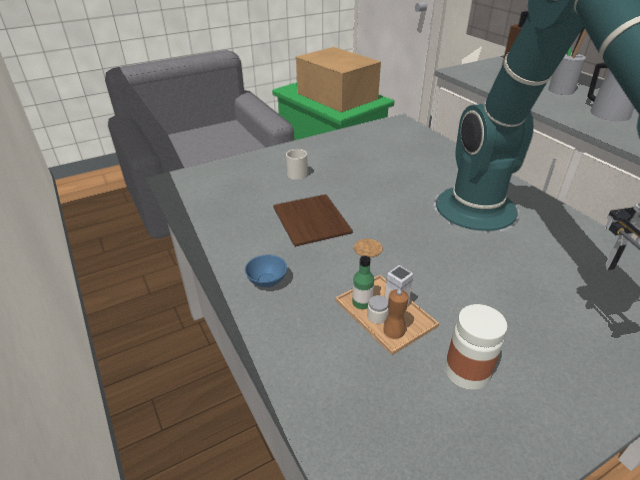

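View pics/top0.png

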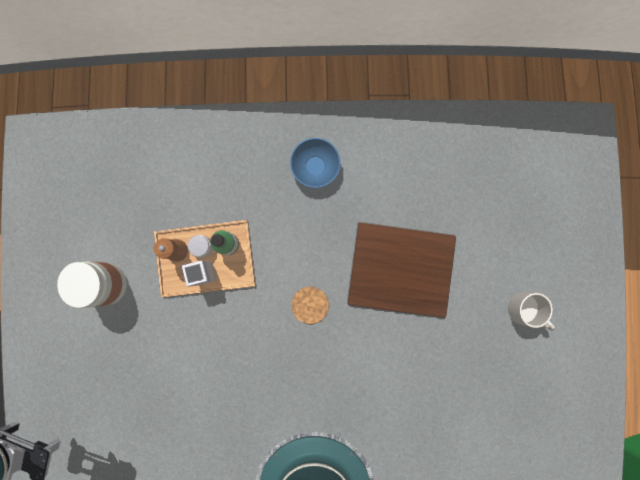

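View pics/wrist0.png

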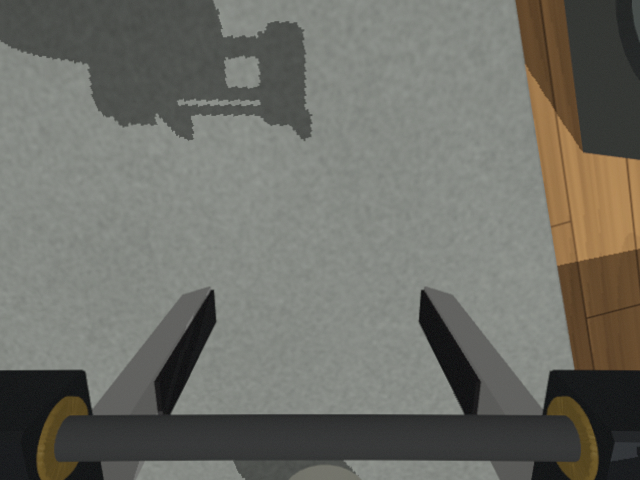

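Scene view: tray with mill, jar, oil and tin around (390,310), coaster at (368,247), board at (312,218). Top view: tray at about (205,260), mill at (163,248) on +y, oil at (222,242), tin at (194,273) in front, coaster at (310,305), board at (402,270). Next I'll make enlarged crops for precise pixels.

```bash
cat > h.py <<'E'
import cv2, numpy as np
from plant import *
def cam(f):
    R,_=cv2.Rodrigues(f["rvec"]); t=np.array(f["tvec"]).reshape(3)
    return R,t,-R.T@t
def ray(f,uv):
    R,t,C=cam(f)
    p=cv2.undistortPoints(np.array([[uv]],float),f["mtx"],f["distortion"])[0,0]
    d=R.T@np.array([p[0],p[1],1.]); return C,d/np.linalg.norm(d)
def onz(f,uv,z):
    C,d=ray(f,uv); return C+d*(z-C[2])/d[2]
def tri(f1,u1,f2,u2):
    C1,d1=ray(f1,u1);C2,d2=ray(f2,u2)
    A=np.stack([d1,-d2],1); s=np.linalg.lstsq(A,C2-C1,rcond=None)[0]
    a=C1+s[0]*d1;b=C2+s[1]*d2
    return (a+b)/2,np.linalg.norm(a-b)
def proj(f,P):
    return cv2.projectPoints(np.array(P,float).reshape(-1,3),np.array(f["rvec"]),np.array(f["tvec"]),f["mtx"],f["distortion"])[0].reshape(-1,2)
def Rq(q):
    from scipy.spatial.transform import Rotation as R
    return R.from_quat(q).as_matrix()
def wcam(f,s):
    # give wrist frame rvec,tvec
    T=np.eye(4);T[:3,:3]=Rq(s["orientation"]);T[:3,3]=s["ee_pos"]
    W=np.linalg.inv(T@f["tool_from_camera"])
    f["rvec"]=cv2.Rodrigues(W[:3,:3])[0].ravel();f["tvec"]=W[:3,3];return f
def crop(im,x0,y0,x1,y1,k,name):
    c=cv2.resize(im[y0:y1,x0:x1],None,fx=k,fy=k,interpolation=cv2.INTER_NEAREST); 
    st=10
    for x in range((x0+st-1)//st*st,x1,st):
        cv2.line(c,((x-x0)*k,0),((x-x0)*k,6),(0,0,255),1)
        if x%20==0: cv2.putText(c,str(x),((x-x0)*k,18),0,.4,(0,0,255),1)
    for y in range((y0+st-1)//st*st,y1,st):
        cv2.line(c,(0,(y-y0)*k),(6,(y-y0)*k),(0,0,255),1)
        if y%20==0: cv2.putText(c,str(y),(8,(y-y0)*k+5),0,.4,(0,0,255),1)
    cv2.imwrite(f"pics/{name}.png",c)
def st():
    s=state(); R=Rq(s["orientation"])
    print("t",round(s["time_s"],2),"ee",s["ee_pos"].round(4),"y-axis",R[:,1].round(3),"x-axis yaw deg",np.degrees(np.arctan2(R[1,0],R[0,0])).round(2),"F",np.array(s["wrist_force"]).round(2),"op",round(s["opening"],4))
    return s
E
python3 - <<'E'
from h import *
import pickle
fs=grab_frame("scene");ft=grab_frame("top");pickle.dump((fs,ft),open("f0.pkl","wb"))
crop(ft["image"],140,210,270,310,6,"c_top");crop(fs["image"],325,250,445,350,6,"c_scene")
st()
E
```

```text
t 0.25 ee [0.1863 0.5964 0.2051] y-axis [-0.    -0.001 -1.   ] x-axis yaw deg 72.65 F [ 0.24 -0.   -0.68] op 0.094
```

View pics/c_top.png

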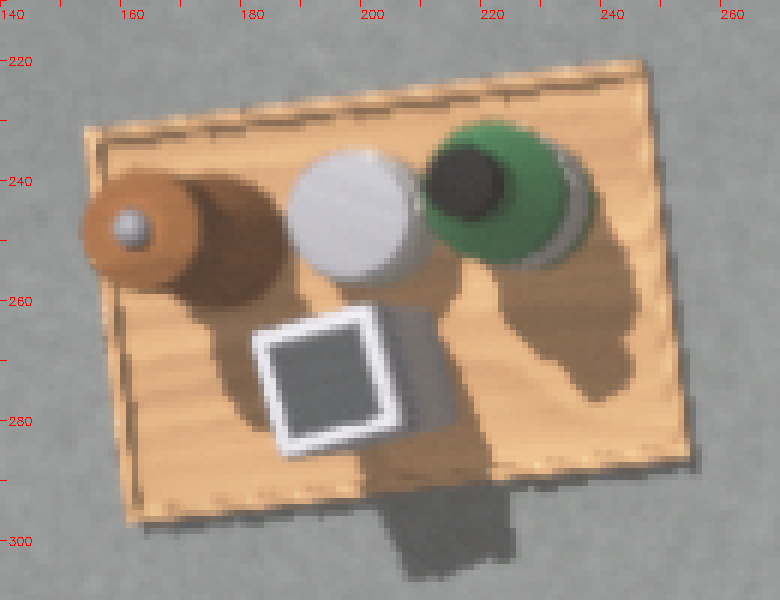

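View pics/c_scene.png

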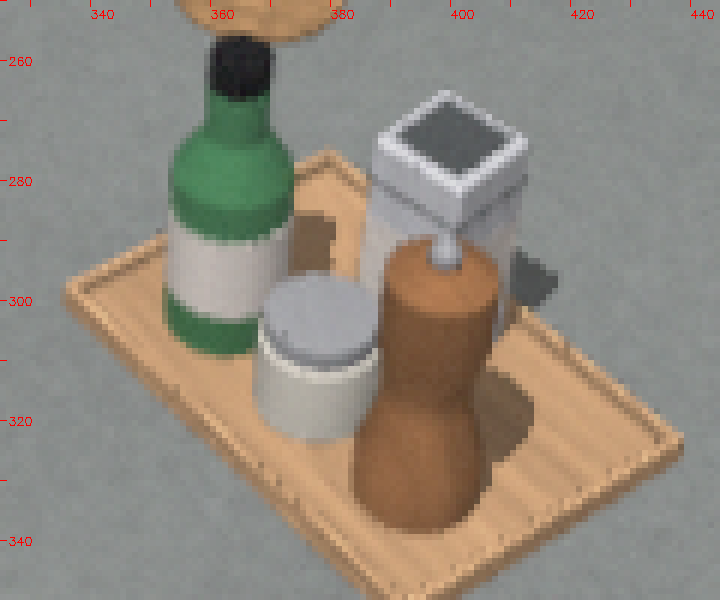

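```bash
python3 - <<'E'
from h import *
import pickle
fs,ft=pickle.load(open("f0.pkl","rb"))
for n,a,b in [("tin",(195.1,273.4),(400.3,273.5)),("tinc1",(182,265.3),(413,273.8)),("tinc2",(202.7,260.5),(401.7,282)),("tinc3",(207.8,281.7),(387,273.3)),("tinc4",(188,286.2),(399.5,265)),("oil",(217.5,240.3),(365.5,258.7)),("millball",(161.8,248),(399.5,291)),("jar",(198,246.2),(378.7,302.5))]:
    p,e=tri(ft,a,fs,b); print(n,p.round(4),"gap",round(e,4))
for n,uv,z in [("tin",(195.1,273.4),.126),("oil",(217.5,240.3),.161),("ball",(161.8,248),.14),("head",(163.5,248.5),.131),("jar",(198,246.2),.060)]:print(n,onz(ft,uv,z).round(4))
# coaster, board masks
for nm,f,box in [("top",ft,[(280,280,340,330),(340,215,465,325)]),("scene",fs,[(350,235,388,260),(265,185,360,250)])]:
    hsv=cv2.cvtColor(f["image"],cv2.COLOR_BGR2HSV)
    for i,(x0,y0,x1,y1) in enumerate(box):
        m=np.zeros(hsv.shape[:2],np.uint8); m[y0:y1,x0:x1]=(hsv[y0:y1,x0:x1,1]>90)*255
        c=max(cv2.findContours(m,cv2.RETR_EXTERNAL,cv2.CHAIN_APPROX_NONE)[0],key=cv2.contourArea)
        if i==0:
            print(nm,"coaster",cv2.fitEllipse(c)); uv=cv2.fitEllipse(c)[0]; print(onz(f,uv,.005))
        else:
            ap=cv2.approxPolyDP(c,8,True)[:,0]; print(nm,"board",ap.tolist())
            for q in ap: print(onz(f,q,.015).round(4))
        
E
```

```text
tin [0.532  0.2513 0.1198] gap 0.0014
tinc1 [0.5388 0.2832 0.1461] gap 0.0298
tinc2 [0.5465 0.25   0.0964] gap 0.0377
tinc3 [0.5266 0.2186 0.0939] gap 0.0317
tinc4 [0.5178 0.2523 0.1439] gap 0.0312
oil [0.6019 0.1938 0.1558] gap 0.0021
millball [0.5887 0.32   0.1425] gap 0.0012
jar [0.5961 0.2578 0.0541] gap 0.0001
tin [0.5326 0.2495 0.126 ]
oil [0.6025 0.1923 0.161 ]
ball [0.5893 0.3203 0.14  ]
head [0.5886 0.319  0.131 ]
jar [0.5958 0.2566 0.06  ]
top coaster ((309.6841125488281, 304.964599609375), (35.688453674316406, 35.90565872192383), 159.82635498046875)
[0.45257173 0.00072666 0.005     ]
top board [[359, 223], [348, 303], [444, 316], [454, 236]]
[ 0.6458 -0.1211  0.015 ]
[ 0.4559 -0.0905  0.015 ]
[ 0.419  -0.3199  0.015 ]
[ 0.6102 -0.3498  0.015 ]
scene coaster ((367.7177429199219, 247.55335998535156), (16.765277862548828, 27.650001525878906), 94.67832946777344)
[0.45679782 0.00506587 0.005     ]
scene board [[325, 195], [274, 205], [295, 245], [351, 232]]
[ 0.4274 -0.3128  0.015 ]
[ 0.6133 -0.3447  0.015 ]
[ 0.6523 -0.107   0.015 ]
[ 0.4659 -0.0781  0.015 ]
```

Call:
{"name": "servo_tool", "arguments": {
  "claw": [100,100,100,100,100,100,100,100],
  "linear": [
    [0,0,0.03],
    [0,0,0.03],
    [0.02,-0.02,0.02],
    [0.02,-0.03,0.02],
    [0.025,-0.03,0.01],
    [0.025,-0.03,0],
    [0.025,-0.03,0],
    [0.025,-0.03,0]
  ],
  "roll": [0,0,3,3,3,3,3,3]
}}

```text
time_s: 0.92
ee_pos: [0.3272, 0.4249, 0.3157]
orientation: [0.496, 0.504, -0.503, -0.497]
wrist_force: [1.0, 0.7, 0.5]
opening: 0.0939
```

Call:
{"name": "servo_tool", "arguments": {
  "claw": [100,100,100,100,100,100,100,100],
  "linear": [
    [0.025,-0.03,0],
    [0.025,-0.03,0],
    [0.025,-0.03,0],
    [0.02,-0.03,0],
    [0.02,-0.03,0],
    [0.01,-0.02,0],
    [0,0,0],
    [0,0,0]
  ],
  "roll": [3,2.4,0,0,0,0,0,0]
}}

```text
time_s: 1.58
ee_pos: [0.4518, 0.2557, 0.3155]
orientation: [0.474, 0.525, -0.525, -0.473]
wrist_force: [-0.3, 0.6, 0.4]
opening: 0.0938
```

```bash
python3 - <<'E'
from h import *
import pickle
s=st();f=wcam(grab_frame("wrist"),s);pickle.dump(f,open("w1.pkl","wb"))
cv2.imwrite("pics/w1.png",f["image"])
E
```

```text
t 1.58 ee [0.4518 0.2557 0.3155] y-axis [ 0.  0. -1.] x-axis yaw deg 95.92 F [-0.3   0.56  0.39] op 0.0938
```

View pics/w1.png

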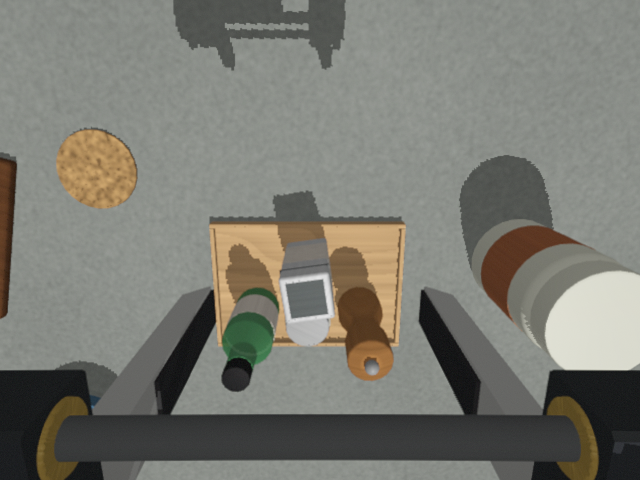

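Wrist view: oil cap near (237,372), tin top square centred near (306,297), mill ball (373,366), coaster (97,168). I'll cast these onto their planes and compare with the overhead view.

```bash
python3 - <<'E'
from h import *
import pickle
f=pickle.load(open("w1.pkl","rb"));fs,ft=pickle.load(open("f0.pkl","rb"))
crop(f["image"],205,210,415,400,4,"c_w1")
hsv=cv2.cvtColor(f["image"],cv2.COLOR_BGR2HSV)
m=np.zeros((480,640),np.uint8);m[110:225,40:160]=(hsv[110:225,40:160,1]>90)*255
c=max(cv2.findContours(m,cv2.RETR_EXTERNAL,cv2.CHAIN_APPROX_NONE)[0],key=cv2.contourArea);e=cv2.fitEllipse(c);print(e,onz(f,e[0],.005))
print("coaster tri",tri(f,e[0],ft,(309.68,304.96)))
E
```

```text
((96.35780334472656, 168.38352966308594), (72.4582748413086, 84.25486755371094), 131.5830535888672) [0.45190574 0.0025602  0.005     ]
coaster tri (array([0.45243804, 0.00082476, 0.00156685]), np.float64(0.00010429108180468454))
```

View pics/c_w1.png

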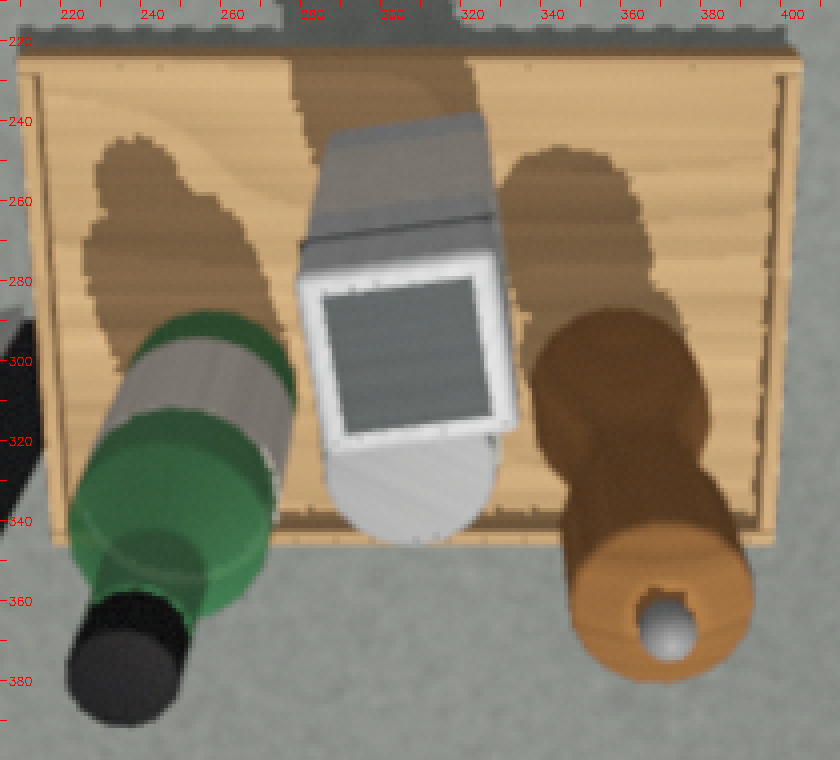

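```bash
python3 - <<'E'
from h import *
import pickle
f=pickle.load(open("w1.pkl","rb"));fs,ft=pickle.load(open("f0.pkl","rb"))
for n,uv,z,t in [("oil",(235.8,379.3),.161,(217.5,240.3)),("tin",(307.5,298.1),.126,(195.1,273.4)),("head",(370.5,360.5),.131,(163.5,248.5)),("ball",(372,367.5),.141,(161.8,248)),]:
    p,e=tri(f,uv,ft,t);print(n,onz(f,uv,z).round(4),"tri w/top",p.round(4),round(e,4))
C=[onz(f,q,.126)[:2] for q in [(279.3,279.3),(328.8,272.5),(334.8,317),(287,323.8)]]
for i in range(4):
    d=C[(i+1)%4]-C[i];print("tin edge",C[i].round(4),np.linalg.norm(d).round(4),np.degrees(np.arctan2(d[1],d[0])).round(1))
C=[onz(f,q,.014)[:2] for q in [(209.3,224.3),(405.8,224.3),(398.3,346.3),(218,346.3)]]
for i in range(4):
    d=C[(i+1)%4]-C[i];print("tray edge",C[i].round(4),np.linalg.norm(d).round(4),np.degrees(np.arctan2(d[1],d[0])).round(1))
E
```

```text
oil [0.6038 0.197  0.161 ] tri w/top [0.6037 0.1948 0.1592] 0.0047
tin [0.5334 0.2547 0.126 ] tri w/top [0.5336 0.2525 0.1227] 0.005
head [0.5904 0.322  0.131 ] tri w/top [0.5887 0.32   0.1331] 0.003
ball [0.5917 0.3223 0.141 ] tri w/top [0.5893 0.3204 0.1443] 0.0025
tin edge [0.5172 0.2267] 0.0465 104.2
tin edge [0.5057 0.2718] 0.0458 13.5
tin edge [0.5502 0.2826] 0.0464 -75.2
tin edge [0.5621 0.2377] 0.0462 -166.3
tray edge [0.5019 0.1341] 0.2293 95.9
tray edge [0.4784 0.3621] 0.16 5.8
tray edge [0.6375 0.3784] 0.2295 -84.1
tray edge [0.6611 0.1501] 0.16 -174.2
```

Call:
{"name": "servo_tool", "arguments": {
  "claw": [80,80,80,80,80,80,80,80],
  "linear": [
    [0.02,-0.01,0],
    [0.03,-0.012,0],
    [0.03,-0.013,0],
    [0.03,-0.013,-0.02],
    [0.03,-0.012,-0.03],
    [0.012,0,-0.03],
    [0,0,-0.03],
    [0,0,-0.02]
  ],
  "roll": [0,0,0,0,0,0,0,0]
}}

```text
time_s: 2.3
ee_pos: [0.6008, 0.1982, 0.1835]
orientation: [-0.472, -0.525, 0.527, 0.473]
wrist_force: [-0.3, 0.7, -0.1]
opening: 0.0755
```

Call:
{"name": "servo_tool", "arguments": {
  "claw": [80,80,80,80,80,80,80,80],
  "linear": [
    [0,0,-0.02],
    [0,0,-0.02],
    [0,0,-0.015],
    [0,0,-0.01],
    [0,0,-0.004],
    [0,0,0],
    [0,0,0],
    [0,0,0]
  ],
  "roll": [0,0,0,0,0,0,0,0]
}}

```text
time_s: 2.97
ee_pos: [0.6021, 0.1976, 0.1191]
orientation: [0.473, 0.526, -0.525, -0.473]
wrist_force: [-0.0, -0.8, 0.4]
opening: 0.0751
```

```bash
python3 - <<'E'
from h import *
s=st();f=grab_frame("wrist");cv2.imwrite("pics/w2.png",f["image"]);g=grab_frame("scene");crop(g["image"],300,180,460,300,5,"s2")
E
```

```text
t 2.97 ee [0.6021 0.1976 0.1191] y-axis [ 0.001  0.001 -1.   ] x-axis yaw deg 96.06 F [-0.   -0.85  0.43] op 0.0751
```

View pics/w2.png

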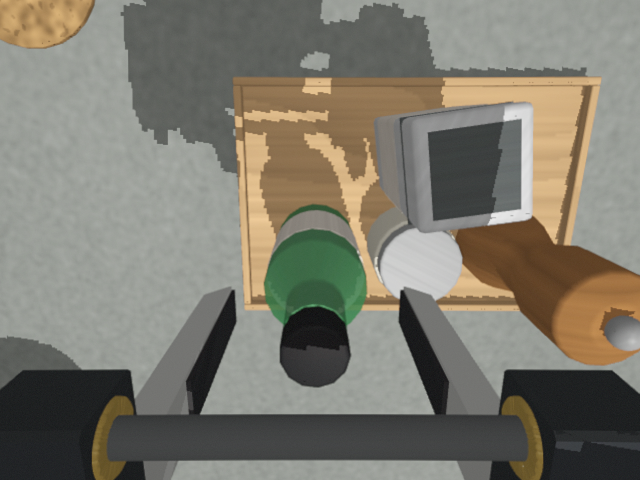

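View pics/s2.png

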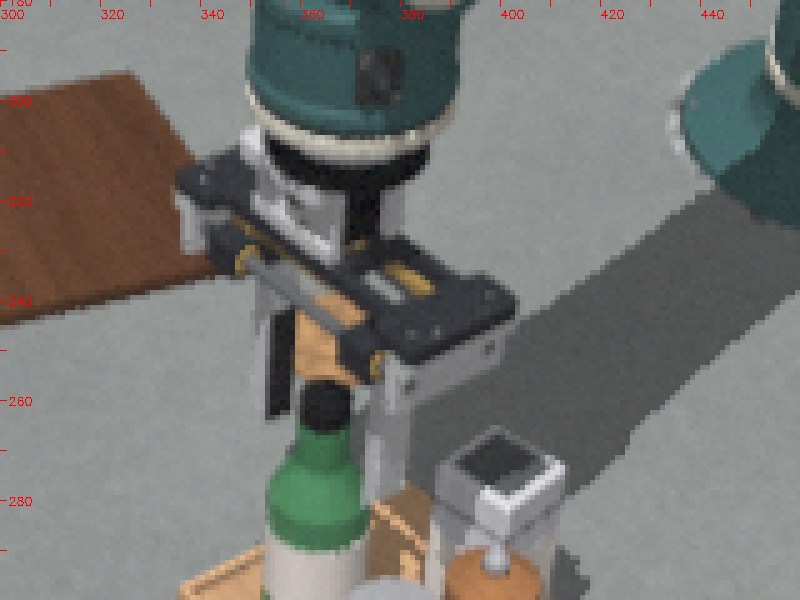

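Bottle cap at (316,358) sits centred between fingers (235 and 400); closing.

Call:
{"name": "servo_tool", "arguments": {
  "claw": [50,20,5,5,5,5,5,5],
  "linear": [
    [0.001,0,-0.001],
    [0,0,0],
    [0,0,0],
    [0,0,0],
    [0,0,0],
    [0,0,0],
    [0,0,0],
    [0,0,0]
  ],
  "roll": [0,0,0,0,0,0,0,0]
}}

```text
time_s: 3.73
ee_pos: [0.6027, 0.1971, 0.117]
orientation: [-0.473, -0.526, 0.526, 0.473]
wrist_force: [-0.1, 0.1, -2.4]
opening: 0.0266
```

```bash
python3 - <<'E'
from h import *
s=st();f=grab_frame("wrist");cv2.imwrite("pics/w3.png",f["image"])
E
```

```text
t 3.73 ee [0.6027 0.1971 0.117 ] y-axis [-0. -0. -1.] x-axis yaw deg 96.05 F [-0.06  0.13 -2.42] op 0.0266
```

View pics/w3.png

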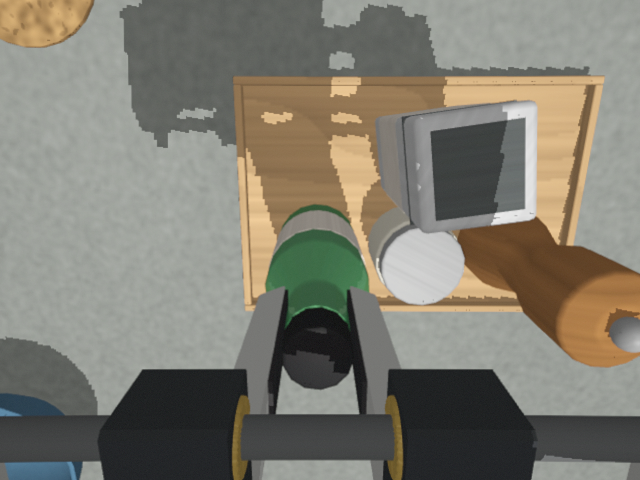

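Gripped at 26.6 mm opening (neck 27). Home TCP for the oil is (0.603, 0.197, 0.117). Lifting and transferring.

Call:
{"name": "servo_tool", "arguments": {
  "claw": [5,5,5,5,5,5,5,5],
  "linear": [
    [0,0,0.005],
    [0,0,0.015],
    [0,0,0.02],
    [0,0,0.02],
    [0,-0.01,0.01],
    [0,-0.02,0],
    [0,-0.025,0],
    [0,-0.03,0]
  ],
  "roll": [0,0,0,0,0,0,0,0]
}}

```text
time_s: 4.45
ee_pos: [0.6022, 0.1117, 0.1868]
orientation: [-0.472, -0.526, 0.526, 0.473]
wrist_force: [0.5, -0.1, -5.2]
opening: 0.0267
```

Call:
{"name": "servo_tool", "arguments": {
  "claw": [5,5,5,5,5,5,5,5],
  "linear": [
    [0,-0.03,0],
    [0,-0.03,0],
    [0,-0.03,0],
    [0,-0.03,0],
    [0,-0.03,0],
    [0,-0.03,0],
    [0,-0.03,0],
    [0,-0.03,0]
  ],
  "roll": [0,0,0,0,0,0,0,0]
}}

```text
time_s: 5.12
ee_pos: [0.6018, -0.13, 0.1868]
orientation: [-0.473, -0.525, 0.526, 0.473]
wrist_force: [0.6, 0.2, -4.1]
opening: 0.0267
```

Call:
{"name": "servo_tool", "arguments": {
  "claw": [5,5,5,5,5,5,5,5],
  "linear": [
    [-0.002,-0.03,0],
    [-0.003,-0.03,0],
    [-0.003,-0.03,0],
    [-0.003,-0.025,0],
    [-0.002,-0.02,0],
    [0,-0.015,0],
    [0,0,0],
    [0,0,0]
  ],
  "roll": [0,0,0,0,0,0,0,0]
}}

```text
time_s: 5.78
ee_pos: [0.5893, -0.2784, 0.1867]
orientation: [-0.473, -0.525, 0.526, 0.473]
wrist_force: [0.0, 1.0, -4.4]
opening: 0.0262
```

```bash
python3 - <<'E'
from h import *
import pickle
s=st();f=wcam(grab_frame("wrist"),s);cv2.imwrite("pics/w4.png",f["image"]);pickle.dump(f,open("w4.pkl","wb"));g=grab_frame("scene");crop(g["image"],240,100,400,220,5,"s4")
E
```

```text
t 5.78 ee [ 0.5893 -0.2784  0.1867] y-axis [-0.001  0.    -1.   ] x-axis yaw deg 95.98 F [ 0.04  0.95 -4.36] op 0.0262
```

View pics/w4.png

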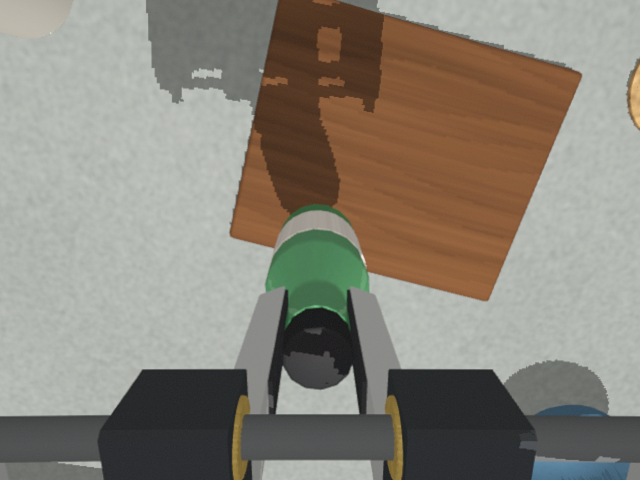

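View pics/s4.png

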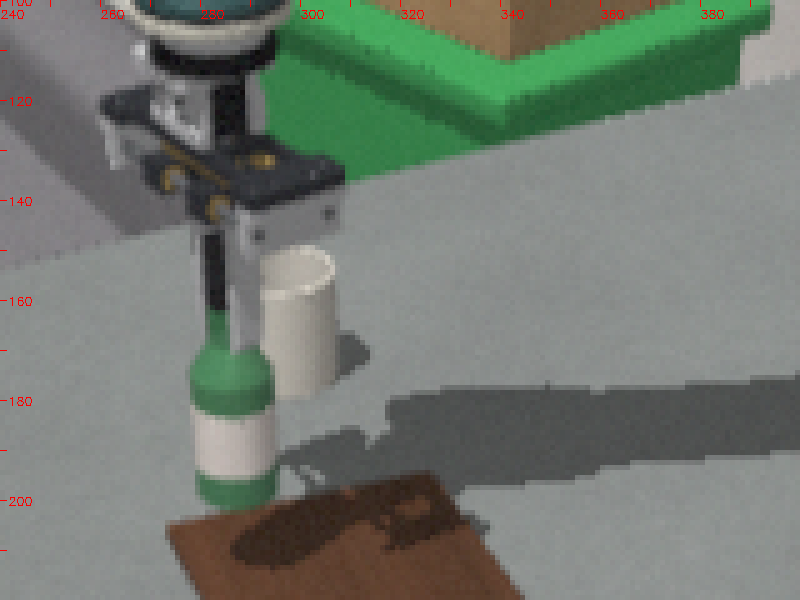

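Wrist view: board corners at (582,73), (489,300), (231,236); bottle upright and well inside after descent. Checking the board's pose.

```bash
python3 - <<'E'
from h import *
import pickle
f=pickle.load(open("w4.pkl","rb"));fs,ft=pickle.load(open("f0.pkl","rb"))
for uv,t in [((582,73),(348,303.5)),((489,300),(359,223)),((231,236),(454.5,235.5))]:
    p,e=tri(f,uv,ft,t);print(onz(f,uv,.015).round(4),p.round(4),round(e,4))
E
```

```text
[ 0.4548 -0.0891  0.015 ] [ 0.455  -0.0904  0.0171] 0.0003
[ 0.6476 -0.1177  0.015 ] [ 0.6453 -0.1206  0.021 ] 0.0002
[ 0.612  -0.3506  0.015 ] [ 0.6111 -0.3502  0.018 ] 0.0002
```

Call:
{"name": "servo_tool", "arguments": {
  "claw": [5,5,5,5,5,5,5,5],
  "linear": [
    [0,0,-0.01],
    [0,0,-0.015],
    [0,0,-0.012],
    [0,0,-0.01],
    [0,0,-0.006],
    [0,0,-0.003],
    [0,0,-0.002],
    [0,0,0]
  ],
  "roll": [0,0,0,0,0,0,0,0]
}}

```text
time_s: 6.55
ee_pos: [0.5898, -0.2778, 0.129]
orientation: [-0.473, -0.526, 0.526, 0.473]
wrist_force: [-0.3, 0.6, -3.4]
opening: 0.0263
```

Call:
{"name": "servo_tool", "arguments": {
  "claw": [5,5,5,5,5],
  "linear": [
    [0,0,-0.001],
    [0,0,-0.001],
    [0,0,0],
    [0,0,0],
    [0,0,0]
  ],
  "roll": [0,0,0,0,0]
}}

```text
time_s: 6.97
ee_pos: [0.5898, -0.2778, 0.1272]
orientation: [0.473, 0.526, -0.526, -0.473]
wrist_force: [-0.6, 0.3, -4.2]
opening: 0.0263
```

Call:
{"name": "servo_tool", "arguments": {
  "claw": [5,5,5,5,5],
  "linear": [
    [0,0,-0.001],
    [0,0,-0.0005],
    [0,0,0],
    [0,0,0],
    [0,0,0]
  ],
  "roll": [0,0,0,0,0]
}}

```text
time_s: 7.38
ee_pos: [0.5899, -0.2779, 0.126]
orientation: [0.473, 0.526, -0.526, -0.473]
wrist_force: [-0.8, -0.2, 4.3]
opening: 0.0267
```

Contact (force turned to +4 N). Release and rise; then on to the tin.

Call:
{"name": "servo_tool", "arguments": {
  "claw": [10,35,60,80,80,80,80,80],
  "linear": [
    [0,0,0],
    [0,0,0],
    [0,0,0],
    [0,0,0],
    [0,0,0.01],
    [0,0,0.02],
    [0,0,0.03],
    [0,0,0.03]
  ],
  "roll": [0,0,0,0,0,0,0,0]
}}

```text
time_s: 8.05
ee_pos: [0.5893, -0.2777, 0.2169]
orientation: [-0.473, -0.525, 0.526, 0.473]
wrist_force: [0.2, -0.1, 0.1]
opening: 0.0692
```

```bash
python3 - <<'E'
from h import *
s=st();f=grab_frame("wrist");cv2.imwrite("pics/w5.png",f["image"])
E
```

```text
t 8.05 ee [ 0.5893 -0.2777  0.2169] y-axis [-0.001  0.    -1.   ] x-axis yaw deg 96.04 F [ 0.24 -0.05  0.14] op 0.0692
```

View pics/w5.png

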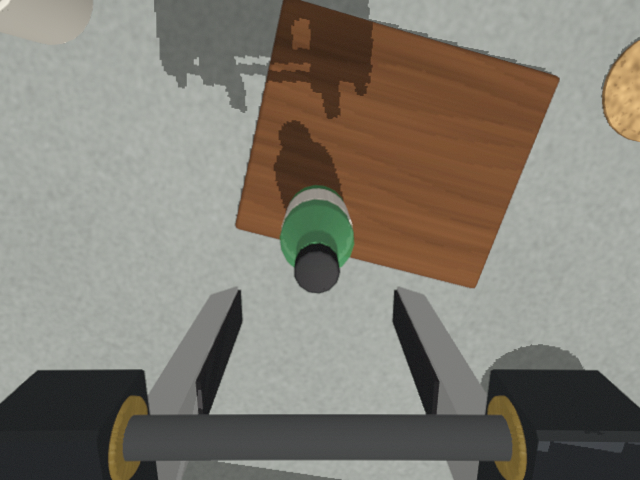

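Bottle stands upright on the board (cap at (317,268)). Now to the tin.

Call:
{"name": "servo_tool", "arguments": {
  "claw": [80,80,80,80,80,80,80,80],
  "linear": [
    [0,0.015,0],
    [-0.005,0.03,0],
    [-0.006,0.04,0],
    [-0.005,0.04,0],
    [-0.005,0.04,0],
    [-0.005,0.04,0],
    [-0.005,0.04,0],
    [-0.005,0.04,0]
  ],
  "roll": [1,1,1,1,1,1,1,1]
}}

```text
time_s: 8.77
ee_pos: [0.5528, 0.0096, 0.2158]
orientation: [0.435, 0.558, -0.558, -0.435]
wrist_force: [1.0, 0.5, 0.5]
opening: 0.0752
```

Call:
{"name": "servo_tool", "arguments": {
  "claw": [80,80,80,80,80,80,80,80],
  "linear": [
    [-0.005,0.04,0],
    [-0.005,0.04,0],
    [-0.005,0.04,0],
    [-0.005,0.04,0],
    [0,0.035,0],
    [0,0.03,0],
    [0,0.02,0],
    [0,0,0]
  ],
  "roll": [0,0,0,0,0,0,0,0]
}}

```text
time_s: 9.43
ee_pos: [0.5321, 0.2574, 0.2152]
orientation: [0.433, 0.559, -0.559, -0.434]
wrist_force: [-0.0, 0.2, 0.8]
opening: 0.0752
```

Call:
{"name": "servo_tool", "arguments": {
  "claw": [80,80,80,80],
  "linear": [
    [0,0,-0.01],
    [0,0,-0.02],
    [0,0,0],
    [0,0,0]
  ],
  "roll": [0,0,0,0]
}}

```text
time_s: 9.77
ee_pos: [0.5332, 0.2509, 0.1848]
orientation: [-0.435, -0.556, 0.558, 0.436]
wrist_force: [0.5, -0.1, 0.4]
opening: 0.0749
```

```bash
python3 - <<'E'
from h import *
import pickle
s=st();f=wcam(grab_frame("wrist"),s);cv2.imwrite("pics/w6.png",f["image"]);pickle.dump(f,open("w6.pkl","wb"))
E
```

```text
t 9.77 ee [0.5332 0.2509 0.1848] y-axis [-0.002 -0.001 -1.   ] x-axis yaw deg 103.98 F [ 0.52 -0.08  0.38] op 0.0749
```

View pics/w6.png

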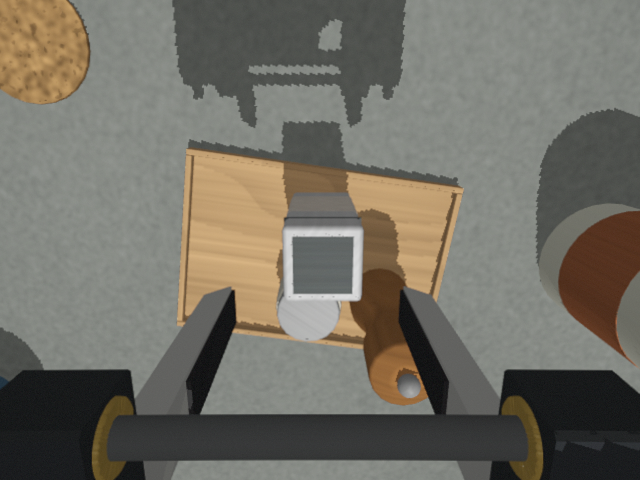

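```bash
python3 - <<'E'
from h import *
import pickle
f=pickle.load(open("w6.pkl","rb"))
crop(f["image"],270,180,370,310,6,"c6")
print(onz(f,(322,261),.126))
E
```

```text
[0.53148287 0.25306782 0.126     ]
```

View pics/c6.png

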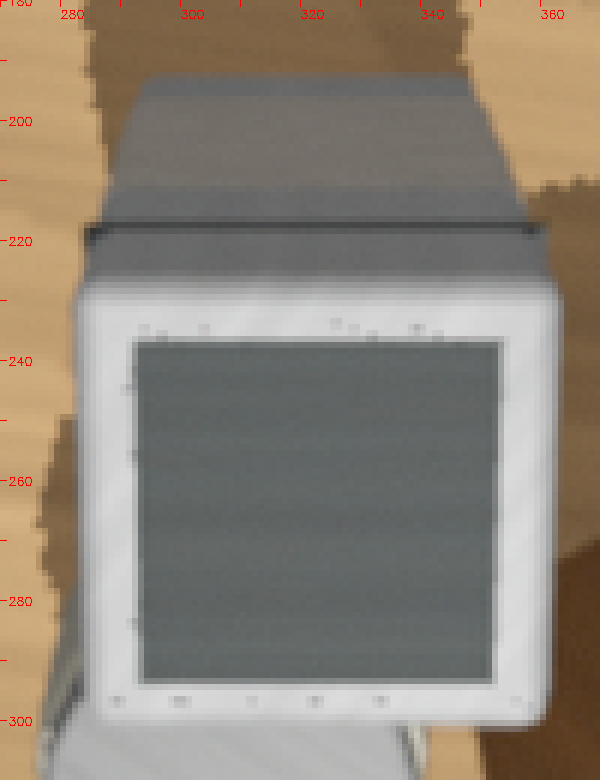

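Tin is square to the jaws, its centre (323,264) about 2.5 mm to +y. Descending and closing.

Call:
{"name": "servo_tool", "arguments": {
  "claw": [80,80,80,80,80,80,80,80],
  "linear": [
    [0,0.002,-0.01],
    [0,0,-0.02],
    [0,0,-0.025],
    [0,0,-0.02],
    [0,0,-0.015],
    [0,0,-0.01],
    [0,0,-0.003],
    [0,0,0]
  ],
  "roll": [0,0,0,0,0,0,0,0]
}}

```text
time_s: 10.48
ee_pos: [0.5337, 0.2541, 0.0823]
orientation: [-0.435, -0.557, 0.558, 0.435]
wrist_force: [0.6, 0.2, 0.1]
opening: 0.0752
```

Call:
{"name": "servo_tool", "arguments": {
  "claw": [60,40,25,25,25,25,25,25],
  "linear": [
    [0,0,0],
    [0,0,0],
    [0,0,0],
    [0,0,0],
    [0,0,0],
    [0,0,0],
    [0,0,0],
    [0,0,0]
  ],
  "roll": [0,0,0,0,0,0,0,0]
}}

```text
time_s: 11.15
ee_pos: [0.534, 0.2544, 0.0831]
orientation: [0.435, 0.558, -0.557, -0.435]
wrist_force: [-1.3, -0.4, 6.5]
opening: 0.0478
```

```bash
python3 - <<'E'
from h import *
s=st();f=grab_frame("wrist");cv2.imwrite("pics/w7.png",f["image"])
E
```

```text
t 11.15 ee [0.534  0.2544 0.0831] y-axis [ 0.001  0.    -1.   ] x-axis yaw deg 104.05 F [-1.25 -0.44  6.52] op 0.0478
```

View pics/w7.png

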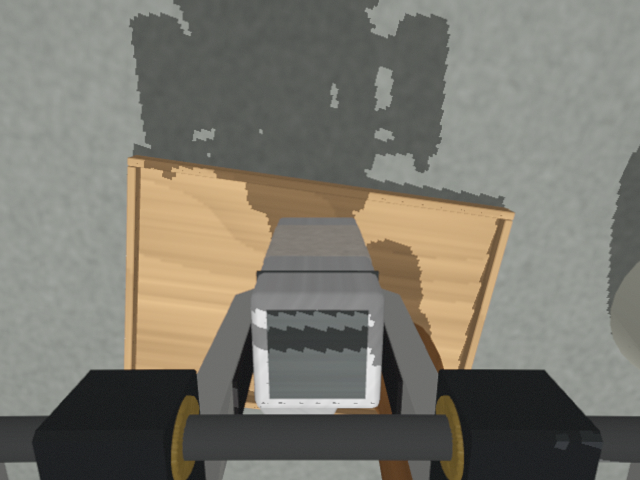

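Tin gripped at 47.8 mm; home TCP (0.534, 0.254, 0.083), yaw 104°. Transfer to board.

Call:
{"name": "servo_tool", "arguments": {
  "claw": [25,25,25,25,25,25,25,25],
  "linear": [
    [0,0,0.005],
    [0,0,0.015],
    [0,0,0.02],
    [0,0,0.02],
    [0,-0.01,0.01],
    [0,-0.02,0],
    [-0.003,-0.025,0],
    [-0.003,-0.03,0]
  ],
  "roll": [0,0,0,0,0,0,0,0]
}}

```text
time_s: 11.87
ee_pos: [0.5272, 0.1685, 0.1524]
orientation: [0.435, 0.558, -0.558, -0.435]
wrist_force: [0.4, -0.3, -2.6]
opening: 0.0475
```

Call:
{"name": "servo_tool", "arguments": {
  "claw": [25,25,25,25,25,25,25,25],
  "linear": [
    [-0.004,-0.03,0],
    [-0.004,-0.03,0],
    [-0.004,-0.03,0],
    [-0.004,-0.03,0],
    [-0.004,-0.03,0],
    [-0.004,-0.03,0],
    [-0.004,-0.03,0],
    [-0.004,-0.03,0]
  ],
  "roll": [0,0,0,0,0,0,0,0]
}}

```text
time_s: 12.53
ee_pos: [0.4946, -0.0728, 0.1524]
orientation: [-0.435, -0.557, 0.557, 0.435]
wrist_force: [0.4, 0.1, -3.7]
opening: 0.0478
```

Call:
{"name": "servo_tool", "arguments": {
  "claw": [25,25,25,25,25,25,25,25],
  "linear": [
    [-0.004,-0.03,0],
    [-0.004,-0.03,0],
    [-0.004,-0.03,0],
    [-0.004,-0.025,0],
    [0,-0.02,0],
    [0,-0.015,0],
    [0,0,0],
    [0,0,0]
  ],
  "roll": [0,0,0,0,0,0,0,0]
}}

```text
time_s: 13.2
ee_pos: [0.4789, -0.2216, 0.1523]
orientation: [-0.435, -0.557, 0.557, 0.436]
wrist_force: [-0.2, 0.4, -2.9]
opening: 0.0482
```

```bash
python3 - <<'E'
from h import *
s=st();f=grab_frame("wrist");cv2.imwrite("pics/w8.png",f["image"])
E
```

```text
t 13.2 ee [ 0.4789 -0.2216  0.1523] y-axis [-0.001  0.    -1.   ] x-axis yaw deg 103.95 F [-0.22  0.37 -2.89] op 0.0482
```

View pics/w8.png

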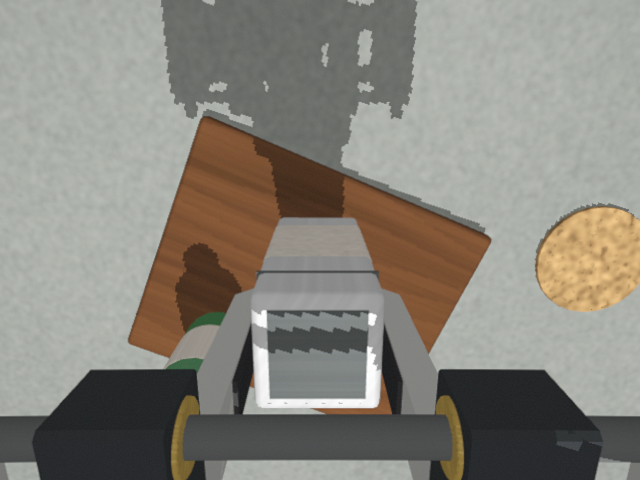

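Call:
{"name": "servo_tool", "arguments": {
  "claw": [25,25,25,25,25,25,25,25],
  "linear": [
    [0,0,-0.01],
    [0,0,-0.015],
    [0,0,-0.012],
    [0,0,-0.01],
    [0,0,-0.006],
    [0,0,-0.004],
    [0,0,-0.002],
    [0,0,0]
  ],
  "roll": [0,0,0,0,0,0,0,0]
}}

```text
time_s: 13.92
ee_pos: [0.4797, -0.2207, 0.0934]
orientation: [-0.435, -0.557, 0.557, 0.435]
wrist_force: [-0.5, -0.1, -1.4]
opening: 0.0481
```

Call:
{"name": "servo_tool", "arguments": {
  "claw": [25,25,25,25,25],
  "linear": [
    [0,0,-0.001],
    [0,0,-0.0005],
    [0,0,0],
    [0,0,0],
    [0,0,0]
  ],
  "roll": [0,0,0,0,0]
}}

```text
time_s: 14.33
ee_pos: [0.4798, -0.2208, 0.0922]
orientation: [0.435, 0.557, -0.557, -0.435]
wrist_force: [0.4, -0.1, -3.5]
opening: 0.0479
```

Call:
{"name": "servo_tool", "arguments": {
  "claw": [25,25,25,25],
  "linear": [
    [0,0,-0.001],
    [0,0,0],
    [0,0,0],
    [0,0,0]
  ],
  "roll": [0,0,0,0]
}}

```text
time_s: 14.67
ee_pos: [0.48, -0.2209, 0.092]
orientation: [0.435, 0.558, -0.557, -0.435]
wrist_force: [-5.5, 2.2, 16.2]
opening: 0.0479
```

Firm contact; releasing.

Call:
{"name": "servo_tool", "arguments": {
  "claw": [40,55,70,80,80,80,80,80],
  "linear": [
    [0,0,0.0005],
    [0,0,0],
    [0,0,0],
    [0,0,0],
    [0,0,0.01],
    [0,0,0.03],
    [0,0,0.04],
    [0,0,0.04]
  ],
  "roll": [0,0,0,0,0,0,0,0]
}}

```text
time_s: 15.33
ee_pos: [0.4789, -0.2208, 0.2134]
orientation: [-0.435, -0.557, 0.558, 0.436]
wrist_force: [1.2, 1.0, 1.1]
opening: 0.0749
```

```bash
python3 - <<'E'
from h import *
s=st();f=grab_frame("wrist");cv2.imwrite("pics/w9.png",f["image"])
E
```

```text
t 15.33 ee [ 0.4789 -0.2208  0.2134] y-axis [-0.001 -0.    -1.   ] x-axis yaw deg 104.02 F [1.16 0.97 1.12] op 0.0749
```

View pics/w9.png

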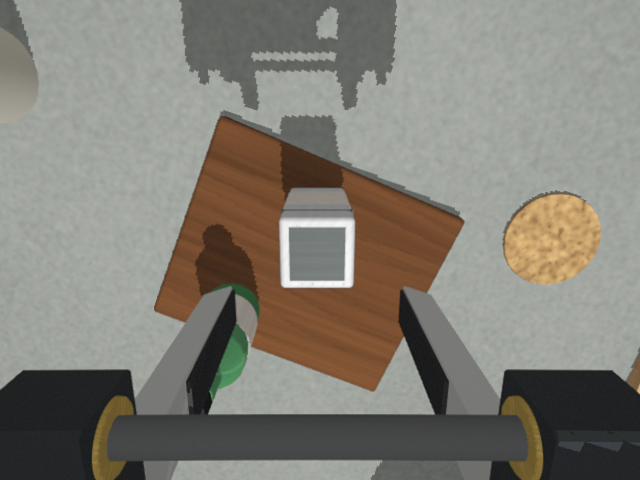

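Call:
{"name": "servo_tool", "arguments": {
  "claw": [80,80,80,80,80,80,80,80],
  "linear": [
    [0,0.015,0],
    [0.005,0.03,0],
    [0.008,0.04,0],
    [0.008,0.04,0],
    [0.008,0.04,0],
    [0.008,0.04,0],
    [0.008,0.04,0],
    [0.008,0.04,0]
  ],
  "roll": [-1,-1,-1,-1,-1,-1,-1,-1]
}}

```text
time_s: 16.05
ee_pos: [0.5328, 0.0662, 0.2125]
orientation: [0.473, 0.526, -0.525, -0.473]
wrist_force: [0.7, -0.5, 0.4]
opening: 0.075
```

Call:
{"name": "servo_tool", "arguments": {
  "claw": [80,80,80,80,80,80,80,80],
  "linear": [
    [0.008,0.04,0],
    [0.008,0.04,0],
    [0.008,0.04,0],
    [0.008,0.035,0],
    [0.008,0.03,0],
    [0.008,0.03,0],
    [0.008,0.02,0],
    [0.001,0.01,0]
  ],
  "roll": [0,0,0,0,0,0,0,0]
}}

```text
time_s: 16.72
ee_pos: [0.5898, 0.3121, 0.2117]
orientation: [0.472, 0.526, -0.526, -0.472]
wrist_force: [-0.3, 0.6, 0.3]
opening: 0.0755
```

Call:
{"name": "servo_tool", "arguments": {
  "claw": [80,80,80],
  "linear": [
    [0,0.01,0],
    [0,0,0],
    [0,0,0]
  ],
  "roll": [0,0,0]
}}

```text
time_s: 16.97
ee_pos: [0.5896, 0.3183, 0.2118]
orientation: [-0.473, -0.525, 0.526, 0.473]
wrist_force: [0.1, -0.1, 0.8]
opening: 0.0752
```

```bash
python3 - <<'E'
from h import *
import pickle
s=st();f=wcam(grab_frame("wrist"),s);cv2.imwrite("pics/w10.png",f["image"]);pickle.dump(f,open("w10.pkl","wb"))
w=pickle.load(open("w1.pkl","rb"));print("tub lid",onz(w,(605,322),.173))
E
```

```text
t 16.97 ee [0.5896 0.3183 0.2118] y-axis [ 0. -0. -1.] x-axis yaw deg 96.02 F [ 0.12 -0.14  0.78] op 0.0752
tub lid [0.50803546 0.50122829 0.173     ]
```

View pics/w10.png

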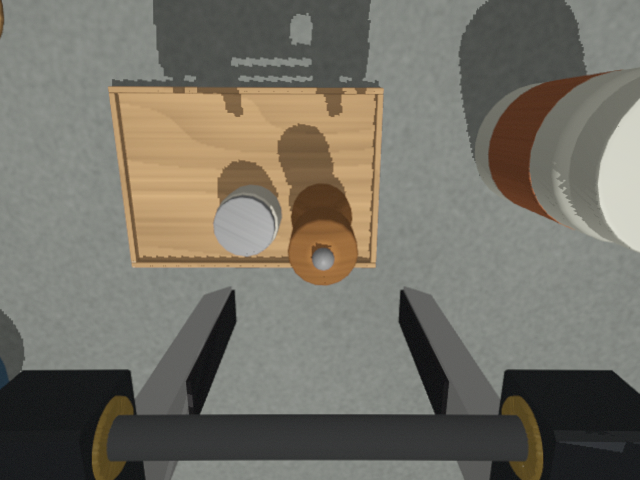

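```bash
python3 - <<'E'
from h import *
import pickle
f=pickle.load(open("w10.pkl","rb"));fs,ft=pickle.load(open("f0.pkl","rb"))
print(onz(f,(322.5,252),.131),onz(f,(322.5,258.5),.143),"jar",onz(f,(246,226),.06),tri(f,(246,226),ft,(198,246.2)))
E
```

```text
[0.5897431 0.3215484 0.131    ] [0.59011675 0.32145204 0.143     ] jar [0.59690049 0.26118291 0.06      ] (array([0.59759273, 0.25921179, 0.05206368]), np.float64(0.00329987266303236))
```

Call:
{"name": "servo_tool", "arguments": {
  "claw": [80,80,80,80,80,80,80,80],
  "linear": [
    [0,0.002,-0.01],
    [0,0,-0.02],
    [0,0,-0.025],
    [0,0,-0.025],
    [0,0,-0.02],
    [0,0,-0.012],
    [0,0,-0.004],
    [0,0,0]
  ],
  "roll": [0,0,0,0,0,0,0,0]
}}

```text
time_s: 17.68
ee_pos: [0.5895, 0.3206, 0.0949]
orientation: [-0.473, -0.525, 0.526, 0.473]
wrist_force: [-0.1, -0.3, 0.8]
opening: 0.0752
```

Call:
{"name": "servo_tool", "arguments": {
  "claw": [60,40,25,25,25,25,25,25],
  "linear": [
    [0,0,0],
    [0,0,0],
    [0,0,0],
    [0,0,0],
    [0,0,0],
    [0,0,0],
    [0,0,0],
    [0,0,0]
  ],
  "roll": [0,0,0,0,0,0,0,0]
}}

```text
time_s: 18.35
ee_pos: [0.59, 0.3214, 0.0961]
orientation: [0.473, 0.526, -0.525, -0.473]
wrist_force: [-1.1, -0.7, 5.7]
opening: 0.0451
```

```bash
python3 - <<'E'
from h import *
s=st();f=grab_frame("wrist");cv2.imwrite("pics/w11.png",f["image"])
E
```

```text
t 18.35 ee [0.59   0.3214 0.0961] y-axis [ 0.001  0.    -1.   ] x-axis yaw deg 96.05 F [-1.14 -0.7   5.68] op 0.0451
```

View pics/w11.png

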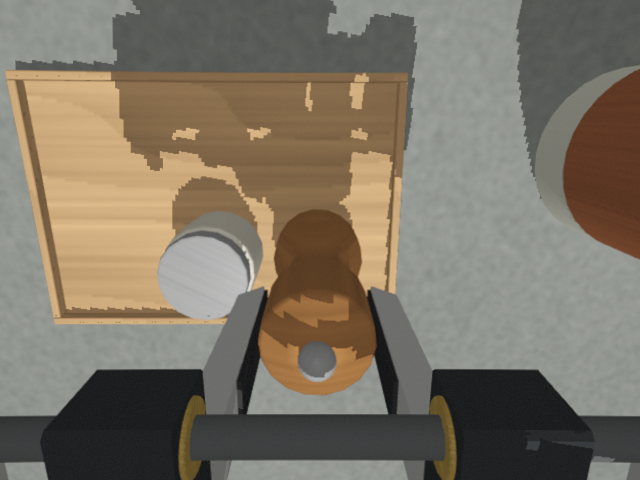

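Call:
{"name": "servo_tool", "arguments": {
  "claw": [25,25,25,25,25,25,25,25],
  "linear": [
    [0,0,0.005],
    [0,0,0.015],
    [0,0,0.02],
    [0,0,0.025],
    [0,0,0.02],
    [0,-0.015,0.005],
    [0,-0.025,0],
    [0,-0.03,0]
  ],
  "roll": [0,0,0,0,0,0,0,0]
}}

```text
time_s: 19.07
ee_pos: [0.5891, 0.2513, 0.1855]
orientation: [0.472, 0.526, -0.526, -0.472]
wrist_force: [1.7, -0.5, -3.2]
opening: 0.0452
```

Call:
{"name": "servo_tool", "arguments": {
  "claw": [25,25,25,25,25,25,25,25],
  "linear": [
    [0,-0.03,0],
    [0,-0.03,0],
    [0,-0.03,0],
    [0,-0.03,0],
    [0,-0.03,0],
    [0,-0.03,0],
    [0,-0.03,0],
    [0,-0.03,0]
  ],
  "roll": [0,0,0,0,0,0,0,0]
}}

```text
time_s: 19.73
ee_pos: [0.5889, 0.0092, 0.1853]
orientation: [-0.473, -0.525, 0.526, 0.473]
wrist_force: [0.9, 0.2, -2.6]
opening: 0.0455
```

Call:
{"name": "servo_tool", "arguments": {
  "claw": [25,25,25,25,25,25,25,25],
  "linear": [
    [0,-0.03,0],
    [0,-0.03,0],
    [0,-0.03,0],
    [0,-0.03,0],
    [0,-0.025,0],
    [0,-0.015,0],
    [0,0,0],
    [0,0,0]
  ],
  "roll": [0,0,0,0,0,0,0,0]
}}

```text
time_s: 20.4
ee_pos: [0.5889, -0.1498, 0.1851]
orientation: [-0.473, -0.525, 0.525, 0.474]
wrist_force: [-0.3, 1.6, -2.7]
opening: 0.0452
```

```bash
python3 - <<'E'
from h import *
s=st();f=grab_frame("wrist");cv2.imwrite("pics/w12.png",f["image"])
E
```

```text
t 20.4 ee [ 0.5889 -0.1498  0.1851] y-axis [-0.001 -0.    -1.   ] x-axis yaw deg 95.94 F [-0.3   1.6  -2.74] op 0.0452
```

View pics/w12.png

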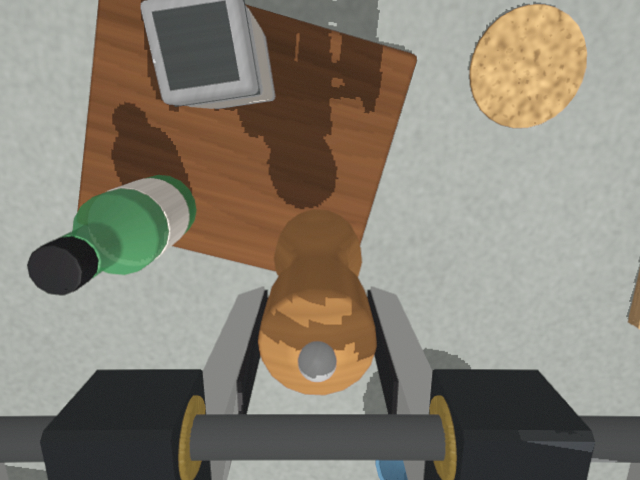

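Call:
{"name": "servo_tool", "arguments": {
  "claw": [25,25,25,25,25,25,25,25],
  "linear": [
    [-0.007,-0.005,-0.01],
    [-0.007,-0.005,-0.02],
    [0,0,-0.018],
    [0,0,-0.014],
    [0,0,-0.008],
    [0,0,-0.005],
    [0,0,-0.003],
    [0,0,0]
  ],
  "roll": [0,0,0,0,0,0,0,0]
}}

```text
time_s: 21.12
ee_pos: [0.5756, -0.1586, 0.1074]
orientation: [-0.473, -0.526, 0.526, 0.473]
wrist_force: [0.8, 0.1, -1.7]
opening: 0.0452
```

Call:
{"name": "servo_tool", "arguments": {
  "claw": [25,25,25,25,25],
  "linear": [
    [0,0,-0.001],
    [0,0,-0.001],
    [0,0,0],
    [0,0,0],
    [0,0,0]
  ],
  "roll": [0,0,0,0,0]
}}

```text
time_s: 21.53
ee_pos: [0.5758, -0.1588, 0.1058]
orientation: [0.473, 0.526, -0.526, -0.473]
wrist_force: [-0.2, 0.7, -3.4]
opening: 0.0451
```

Call:
{"name": "servo_tool", "arguments": {
  "claw": [25,25,25,25],
  "linear": [
    [0,0,-0.001],
    [0,0,0],
    [0,0,0],
    [0,0,0]
  ],
  "roll": [0,0,0,0]
}}

```text
time_s: 21.87
ee_pos: [0.576, -0.1588, 0.1051]
orientation: [0.473, 0.526, -0.526, -0.473]
wrist_force: [-1.2, 0.1, 4.1]
opening: 0.0457
```

Contact; release and rise.

Call:
{"name": "servo_tool", "arguments": {
  "claw": [40,55,70,80,80,80,80,80],
  "linear": [
    [0,0,0],
    [0,0,0],
    [0,0,0],
    [0,0,0],
    [0,0,0.01],
    [0,0,0.03],
    [0,0,0.03],
    [0,0,0.03]
  ],
  "roll": [0,0,0,0,0,0,0,0]
}}

```text
time_s: 22.53
ee_pos: [0.5754, -0.1589, 0.2064]
orientation: [-0.473, -0.526, 0.526, 0.473]
wrist_force: [0.6, 0.6, 0.7]
opening: 0.075
```

```bash
python3 - <<'E'
from h import *
s=st();f=grab_frame("wrist");cv2.imwrite("pics/w13.png",f["image"])
g=grab_frame("scene");crop(g["image"],220,110,420,260,4,"s13")
E
```

```text
t 22.53 ee [ 0.5754 -0.1589  0.2064] y-axis [-0. -0. -1.] x-axis yaw deg 96.04 F [0.57 0.56 0.65] op 0.075
```

View pics/w13.png

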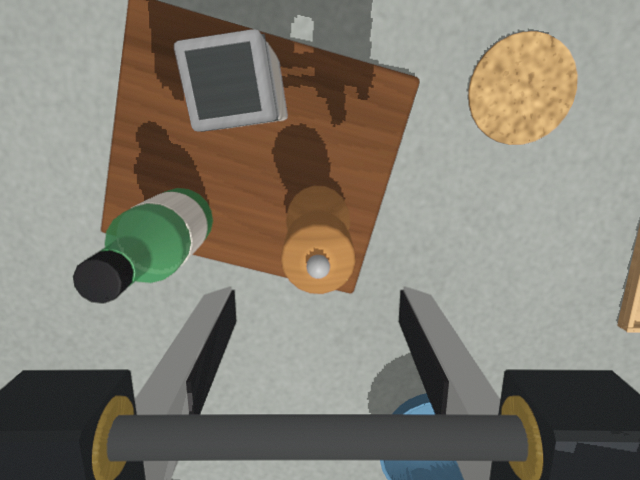

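View pics/s13.png

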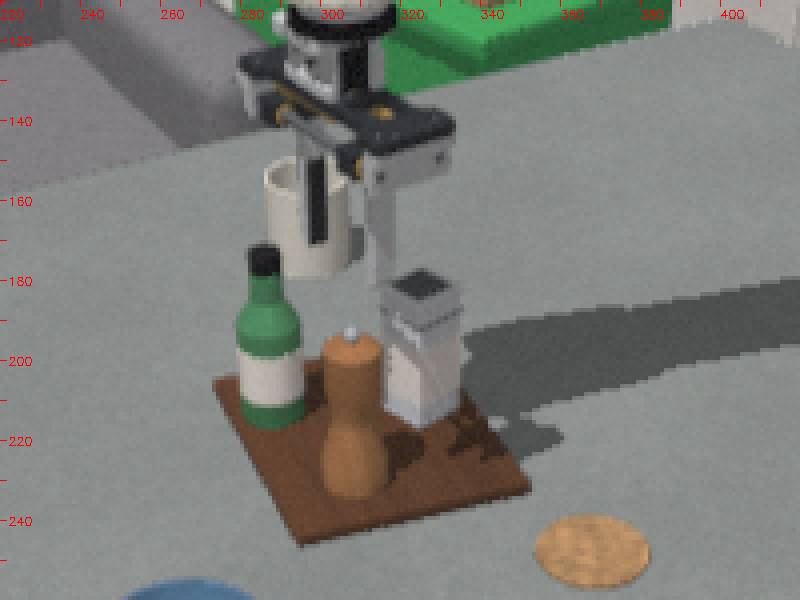

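All three stand upright on the board (scene crop: oil (288,205), mill (309,215), tin (325,200)). Next the jar; first move above it and re-measure the coaster from here.

Call:
{"name": "servo_tool", "arguments": {
  "claw": [100,100,100,100,100,100,100,100],
  "linear": [
    [0,0.015,0],
    [0.003,0.03,0],
    [0.003,0.035,0],
    [0.003,0.035,0],
    [0.003,0.035,0],
    [0.003,0.035,0],
    [0.003,0.035,0],
    [0.003,0.035,0]
  ],
  "roll": [0,0,0,0,0,0,0,0]
}}

```text
time_s: 23.3
ee_pos: [0.5965, 0.0979, 0.2049]
orientation: [0.473, 0.526, -0.526, -0.473]
wrist_force: [0.8, 0.5, -0.6]
opening: 0.0941
```

Call:
{"name": "servo_tool", "arguments": {
  "claw": [100,100,100,100,100,100,100,100],
  "linear": [
    [0,0.035,0],
    [0,0.035,0],
    [0,0.035,-0.02],
    [0,0.03,-0.02],
    [0,0.02,-0.02],
    [0,0.009,-0.02],
    [0,0,0],
    [0,0,0]
  ],
  "roll": [0,0,0,0,0,0,0,0]
}}

```text
time_s: 23.97
ee_pos: [0.5963, 0.2598, 0.1242]
orientation: [-0.473, -0.525, 0.526, 0.473]
wrist_force: [-0.8, -0.4, 1.0]
opening: 0.094
```

```bash
python3 - <<'E'
from h import *
import pickle
s=st();f=wcam(grab_frame("wrist"),s);cv2.imwrite("pics/w14.png",f["image"]);pickle.dump(f,open("w14.pkl","wb"))
E
```

```text
t 23.97 ee [0.5963 0.2598 0.1242] y-axis [-0.001 -0.001 -1.   ] x-axis yaw deg 96.07 F [-0.8  -0.42  1.04] op 0.094
```

View pics/w14.png

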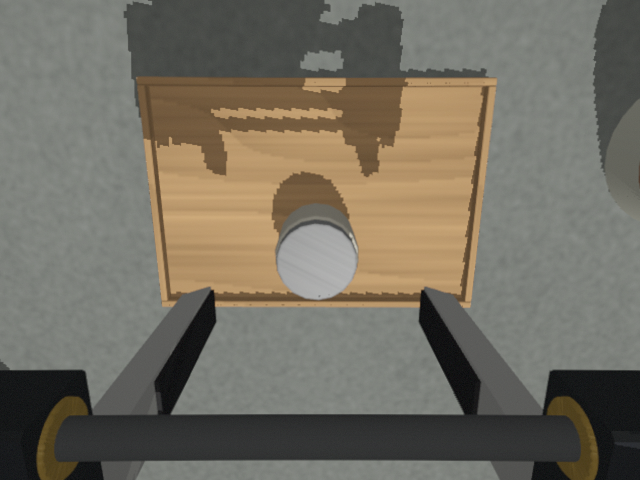

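```bash
python3 - <<'E'
from h import *
import pickle
f=pickle.load(open("w14.pkl","rb"));g=pickle.load(open("w10.pkl","rb"))
print(onz(f,(317,261),.06),tri(f,(317,261),g,(246,226)))
E
```

```text
[0.59710447 0.25947221 0.06      ] (array([0.59942829, 0.25987322, 0.05206552]), np.float64(0.0007707115280219361))
```

Jar at (0.597, 0.260), height consistent with 0.06 within error. Descend to TCP z ≈ 0.020 and close.

Call:
{"name": "servo_tool", "arguments": {
  "claw": [100,100,100,100,100,100,100,100],
  "linear": [
    [0.001,0,-0.015],
    [0,0,-0.025],
    [0,0,-0.025],
    [0,0,-0.018],
    [0,0,-0.012],
    [0,0,-0.006],
    [0,0,-0.003],
    [0,0,0]
  ],
  "roll": [0,0,0,0,0,0,0,0]
}}

```text
time_s: 24.68
ee_pos: [0.5983, 0.2599, 0.0213]
orientation: [0.473, 0.526, -0.525, -0.473]
wrist_force: [-0.1, -0.3, 0.4]
opening: 0.0937
```

Call:
{"name": "servo_tool", "arguments": {
  "claw": [80,60,40,30,30,30,30,30],
  "linear": [
    [0,0,0],
    [0,0,0],
    [0,0,0],
    [0,0,0],
    [0,0,0],
    [0,0,0],
    [0,0,0],
    [0,0,0]
  ],
  "roll": [0,0,0,0,0,0,0,0]
}}

```text
time_s: 25.35
ee_pos: [0.5977, 0.2602, 0.0207]
orientation: [0.473, 0.526, -0.526, -0.473]
wrist_force: [-1.1, -0.6, 1.7]
opening: 0.0537
```

```bash
python3 - <<'E'
from h import *
s=st();f=grab_frame("wrist");cv2.imwrite("pics/w15.png",f["image"])
E
```

```text
t 25.35 ee [0.5977 0.2602 0.0207] y-axis [ 0. -0. -1.] x-axis yaw deg 96.05 F [-1.05 -0.58  1.72] op 0.0537
```

View pics/w15.png

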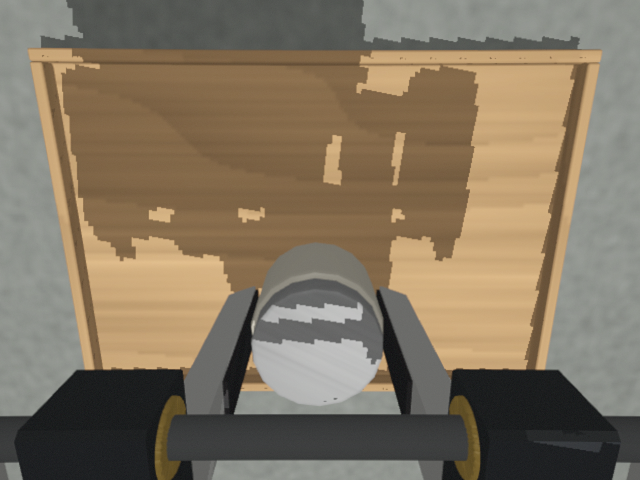

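Gripped (53.7 mm). Carrying to the coaster at (0.452, 0.002).

Call:
{"name": "servo_tool", "arguments": {
  "claw": [30,30,30,30,30,30,30,30],
  "linear": [
    [0,0,0.005],
    [0,0,0.015],
    [0,0,0.02],
    [0,0,0.02],
    [-0.005,-0.01,0.01],
    [-0.01,-0.02,0],
    [-0.015,-0.025,0],
    [-0.015,-0.025,0]
  ],
  "roll": [0,0,0,0,0,0,0,0]
}}

```text
time_s: 26.07
ee_pos: [0.552, 0.1795, 0.0908]
orientation: [0.473, 0.526, -0.526, -0.473]
wrist_force: [0.5, -0.9, -1.7]
opening: 0.0537
```

Call:
{"name": "servo_tool", "arguments": {
  "claw": [30,30,30,30,30,30,30,30],
  "linear": [
    [-0.015,-0.025,0],
    [-0.015,-0.025,0],
    [-0.015,-0.025,0],
    [-0.015,-0.025,0],
    [-0.015,-0.025,0],
    [-0.013,-0.024,0],
    [-0.01,-0.02,0],
    [-0.002,-0.01,0]
  ],
  "roll": [0,0,0,0,0,0,0,0]
}}

```text
time_s: 26.73
ee_pos: [0.4511, -0.0011, 0.0908]
orientation: [-0.473, -0.525, 0.525, 0.474]
wrist_force: [0.4, -0.1, -1.5]
opening: 0.0534
```

Call:
{"name": "servo_tool", "arguments": {
  "claw": [30,30,30],
  "linear": [
    [0,0,0],
    [0,0,0],
    [0,0,0]
  ],
  "roll": [0,0,0]
}}

```text
time_s: 26.98
ee_pos: [0.4533, 0.0022, 0.0907]
orientation: [0.473, 0.526, -0.526, -0.473]
wrist_force: [-0.4, -0.4, -1.7]
opening: 0.0541
```

```bash
python3 - <<'E'
from h import *
import pickle
s=st();f=wcam(grab_frame("wrist"),s);cv2.imwrite("pics/w16.png",f["image"]);pickle.dump(f,open("w16.pkl","wb"))
E
```

```text
t 26.98 ee [0.4533 0.0022 0.0907] y-axis [ 0.  0. -1.] x-axis yaw deg 96.11 F [-0.39 -0.38 -1.71] op 0.0541
```

View pics/w16.png

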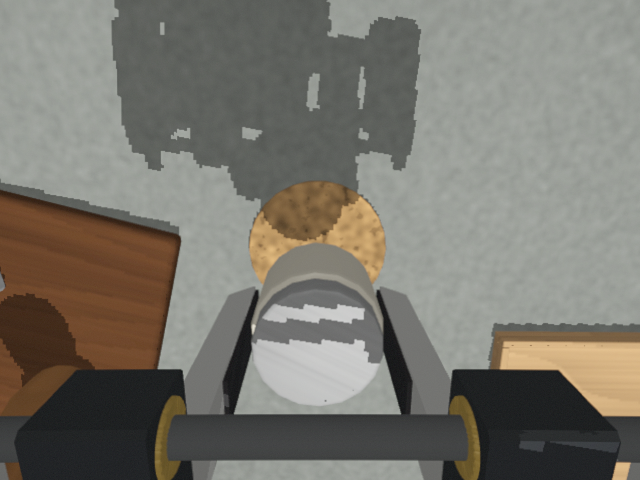

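Coaster visible: left (248,243), right (386,243), top (317,181). Checking its centre from these edges.

```bash
python3 - <<'E'
from h import *
import pickle
f=pickle.load(open("w16.pkl","rb"))
hsv=cv2.cvtColor(f["image"],cv2.COLOR_BGR2HSV)
m=np.zeros((480,640),np.uint8);m[170:262,235:400]=(hsv[170:262,235:400,1]>75)*255
pts=[]
for v in range(185,262,4):
    c=np.where(m[v])[0]
    if len(c): pts+= [(c.min(),v),(c.max()+.0,v)]
P=np.array([onz(f,p,.005)[:2] for p in pts])
A=np.c_[2*P,np.ones(len(P))];x=np.linalg.lstsq(A,(P**2).sum(1),rcond=None)[0]
print(x[:2],np.sqrt(x[2]+x[0]**2+x[1]**2),np.abs(np.linalg.norm(P-x[:2],axis=1)-.045).max())
E
```

```text
[0.45290106 0.00179244] 0.04412001900162901 0.0013162658875179312
```

Call:
{"name": "servo_tool", "arguments": {
  "claw": [30,30,30,30,30,30,30,30],
  "linear": [
    [0,0,-0.01],
    [0,0,-0.018],
    [0,0,-0.016],
    [0,0,-0.012],
    [0,0,-0.007],
    [0,0,-0.004],
    [0,0,-0.002],
    [0,0,0]
  ],
  "roll": [0,0,0,0,0,0,0,0]
}}

```text
time_s: 27.7
ee_pos: [0.4528, 0.0014, 0.0214]
orientation: [-0.473, -0.526, 0.526, 0.473]
wrist_force: [-0.3, 0.5, -1.9]
opening: 0.0533
```

Call:
{"name": "servo_tool", "arguments": {
  "claw": [30,30,30,30,30],
  "linear": [
    [0,0,-0.001],
    [0,0,-0.001],
    [0,0,0],
    [0,0,0],
    [0,0,0]
  ],
  "roll": [0,0,0,0,0]
}}

```text
time_s: 28.12
ee_pos: [0.4528, 0.0012, 0.0198]
orientation: [0.473, 0.526, -0.526, -0.473]
wrist_force: [0.1, -0.3, -1.9]
opening: 0.0535
```

Call:
{"name": "servo_tool", "arguments": {
  "claw": [30,30,30,30],
  "linear": [
    [0,0,-0.001],
    [0,0,0],
    [0,0,0],
    [0,0,0]
  ],
  "roll": [0,0,0,0]
}}

```text
time_s: 28.45
ee_pos: [0.4532, 0.0013, 0.0193]
orientation: [0.473, 0.526, -0.525, -0.473]
wrist_force: [-3.8, 1.0, 19.1]
opening: 0.0534
```

Call:
{"name": "servo_tool", "arguments": {
  "claw": [50,70,90,100,100,100,100,100],
  "linear": [
    [0,0,0.0005],
    [0,0,0],
    [0,0,0],
    [0,0,0],
    [0,0,0.02],
    [0,0,0.04],
    [0,0,0.04],
    [0,0,0.04]
  ],
  "roll": [0,0,0,0,0,0,0,0]
}}

```text
time_s: 29.12
ee_pos: [0.4521, 0.0009, 0.1606]
orientation: [-0.473, -0.525, 0.526, 0.473]
wrist_force: [2.2, 0.1, 1.1]
opening: 0.0933
```

Call:
{"name": "servo_tool", "arguments": {
  "claw": [90,80,80,80],
  "linear": [
    [0,0,0.04],
    [0,0,0.01],
    [0,0,0],
    [0,0,0]
  ],
  "roll": [0,0,0,0]
}}

```text
time_s: 29.45
ee_pos: [0.4527, 0.0013, 0.2089]
orientation: [0.473, 0.526, -0.525, -0.473]
wrist_force: [-0.4, 0.5, -0.2]
opening: 0.0756
```

```bash
python3 - <<'E'
from h import *
import pickle
s=st();f=wcam(grab_frame("wrist"),s);cv2.imwrite("pics/w17.png",f["image"]);pickle.dump(f,open("w17.pkl","wb"))
E
```

```text
t 29.45 ee [0.4527 0.0013 0.2089] y-axis [ 0.001  0.    -1.   ] x-axis yaw deg 96.06 F [-0.42  0.51 -0.21] op 0.0756
```

View pics/w17.png

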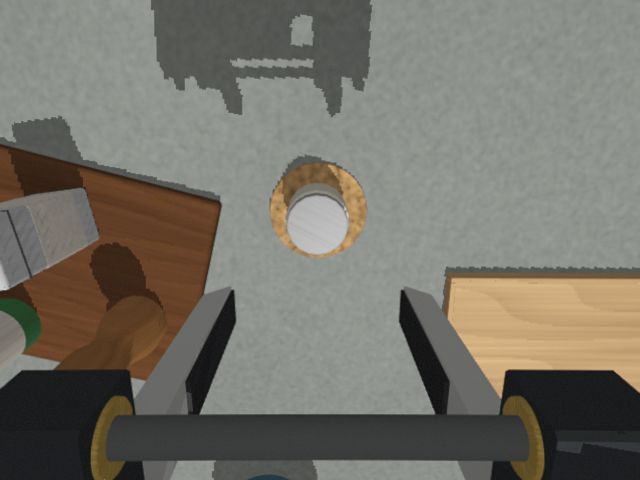

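Jar lid (318,223) is concentric with the coaster (318,210) given the height parallax. Now the mill back: at (0.576, −0.159).

Call:
{"name": "servo_tool", "arguments": {
  "claw": [80,80,80,80,80,80,80,80],
  "linear": [
    [0.015,-0.02,0],
    [0.02,-0.025,0],
    [0.025,-0.03,0],
    [0.025,-0.03,0],
    [0.02,-0.03,0],
    [0.013,-0.02,0],
    [0.005,-0.005,0],
    [0,0,0]
  ],
  "roll": [0,0,0,0,0,0,0,0]
}}

```text
time_s: 30.17
ee_pos: [0.5754, -0.1602, 0.2067]
orientation: [-0.473, -0.524, 0.526, 0.474]
wrist_force: [-0.2, 0.5, -0.9]
opening: 0.0751
```

Call:
{"name": "servo_tool", "arguments": {
  "claw": [80,80,80],
  "linear": [
    [0,0,0],
    [0,0,0],
    [0,0,0]
  ],
  "roll": [0,0,0]
}}

```text
time_s: 30.42
ee_pos: [0.5753, -0.1575, 0.2089]
orientation: [0.472, 0.526, -0.526, -0.473]
wrist_force: [0.5, 1.1, -0.6]
opening: 0.0753
```

```bash
python3 - <<'E'
from h import *
s=st();f=wcam(grab_frame("wrist"),s);cv2.imwrite("pics/w18.png",f["image"])
E
```

```text
t 30.42 ee [ 0.5753 -0.1575  0.2089] y-axis [-0.     0.001 -1.   ] x-axis yaw deg 96.13 F [ 0.52  1.05 -0.63] op 0.0753
```

View pics/w18.png

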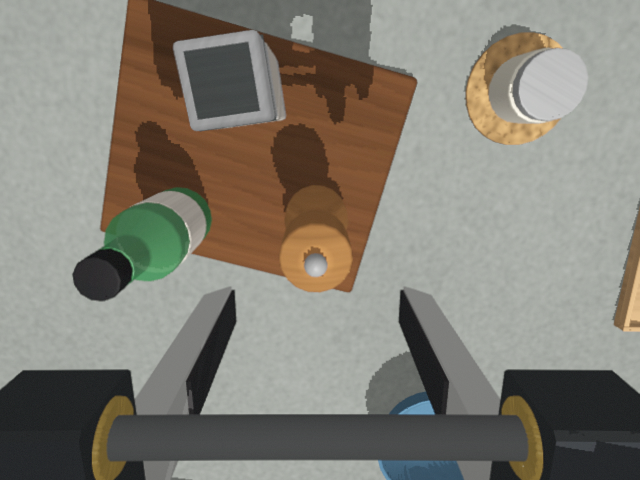

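Call:
{"name": "servo_tool", "arguments": {
  "claw": [80,80,80,80,80,80,80,80],
  "linear": [
    [0,-0.001,-0.01],
    [0,0,-0.02],
    [0,0,-0.025],
    [0,0,-0.02],
    [0,0,-0.015],
    [0,0,-0.01],
    [0,0,-0.0035],
    [0,0,0]
  ],
  "roll": [0,0,0,0,0,0,0,0]
}}

```text
time_s: 31.13
ee_pos: [0.5754, -0.1596, 0.105]
orientation: [-0.473, -0.526, 0.526, 0.473]
wrist_force: [-0.3, 0.1, -0.8]
opening: 0.0752
```

Call:
{"name": "servo_tool", "arguments": {
  "claw": [60,40,25,25,25,25,25,25],
  "linear": [
    [0,0,0],
    [0,0,0],
    [0,0,0],
    [0,0,0],
    [0,0,0],
    [0,0,0],
    [0,0,0],
    [0,0,0]
  ],
  "roll": [0,0,0,0,0,0,0,0]
}}

```text
time_s: 31.8
ee_pos: [0.576, -0.1598, 0.1059]
orientation: [0.473, 0.526, -0.526, -0.473]
wrist_force: [-0.4, 0.9, 5.8]
opening: 0.0452
```

Call:
{"name": "servo_tool", "arguments": {
  "claw": [25,25,25,25,25,25,25,25],
  "linear": [
    [0,0,0.005],
    [0,0,0.015],
    [0,0,0.02],
    [0,0,0.02],
    [0,0.01,0.01],
    [0,0.02,0],
    [0,0.025,0],
    [0,0.03,0]
  ],
  "roll": [0,0,0,0,0,0,0,0]
}}

```text
time_s: 32.47
ee_pos: [0.5752, -0.0742, 0.1754]
orientation: [-0.473, -0.525, 0.525, 0.473]
wrist_force: [2.2, 0.7, -3.0]
opening: 0.0453
```

Call:
{"name": "servo_tool", "arguments": {
  "claw": [25,25,25,25,25,25,25,25],
  "linear": [
    [0.002,0.03,0],
    [0.002,0.03,0],
    [0.002,0.03,0],
    [0.002,0.03,0],
    [0.002,0.03,0],
    [0.002,0.03,0],
    [0.002,0.03,0],
    [0.001,0.03,0]
  ],
  "roll": [0,0,0,0,0,0,0,0]
}}

```text
time_s: 33.13
ee_pos: [0.59, 0.1674, 0.1752]
orientation: [-0.473, -0.526, 0.526, 0.473]
wrist_force: [-0.7, -0.2, -1.8]
opening: 0.0456
```

Call:
{"name": "servo_tool", "arguments": {
  "claw": [25,25,25,25,25,25,25,25],
  "linear": [
    [0,0.03,0],
    [0,0.03,0],
    [0,0.03,0],
    [0,0.03,0],
    [0,0.02,0],
    [0,0.015,0],
    [0,0,0],
    [0,0,0]
  ],
  "roll": [0,0,0,0,0,0,0,0]
}}

```text
time_s: 33.8
ee_pos: [0.5902, 0.3204, 0.175]
orientation: [-0.473, -0.526, 0.526, 0.473]
wrist_force: [0.1, -0.7, -1.8]
opening: 0.045
```

```bash
python3 - <<'E'
from h import *
s=st()
E
```

```text
t 33.8 ee [0.5902 0.3204 0.175 ] y-axis [-0.001 -0.001 -1.   ] x-axis yaw deg 96.09 F [ 0.14 -0.67 -1.78] op 0.045
```

Call:
{"name": "servo_tool", "arguments": {
  "claw": [25,25,25,25,25,25,25,25],
  "linear": [
    [0,0.001,-0.01],
    [0,0,-0.02],
    [0,0,-0.018],
    [0,0,-0.014],
    [0,0,-0.008],
    [0,0,-0.004],
    [0,0,-0.002],
    [0,0,0]
  ],
  "roll": [0,0,0,0,0,0,0,0]
}}

```text
time_s: 34.47
ee_pos: [0.5909, 0.3211, 0.0997]
orientation: [0.473, 0.526, -0.526, -0.473]
wrist_force: [-1.1, -0.2, -2.0]
opening: 0.0451
```

Call:
{"name": "servo_tool", "arguments": {
  "claw": [25,25,25,25,25],
  "linear": [
    [0,0,-0.001],
    [0,0,-0.001],
    [0,0,0],
    [0,0,0],
    [0,0,0]
  ],
  "roll": [0,0,0,0,0]
}}

```text
time_s: 34.88
ee_pos: [0.5908, 0.3212, 0.0978]
orientation: [0.473, 0.526, -0.526, -0.473]
wrist_force: [-0.1, 0.9, -2.7]
opening: 0.0454
```

Call:
{"name": "servo_tool", "arguments": {
  "claw": [25,25,25,25],
  "linear": [
    [0,0,-0.001],
    [0,0,-0.0005],
    [0,0,0],
    [0,0,0]
  ],
  "roll": [0,0,0,0]
}}

```text
time_s: 35.22
ee_pos: [0.5912, 0.3214, 0.0969]
orientation: [0.473, 0.526, -0.525, -0.473]
wrist_force: [-1.2, -0.5, 7.4]
opening: 0.0455
```

Call:
{"name": "servo_tool", "arguments": {
  "claw": [40,55,70,80,80,80,80,80],
  "linear": [
    [0,0,0],
    [0,0,0],
    [0,0,0],
    [0,0,0],
    [0,0,0.02],
    [0,0,0.03],
    [0,0,0.04],
    [0,0,0.03]
  ],
  "roll": [0,0,0,0,0,0,0,0]
}}

```text
time_s: 35.88
ee_pos: [0.5909, 0.3212, 0.2187]
orientation: [0.473, 0.526, -0.525, -0.473]
wrist_force: [0.2, 0.9, 0.4]
opening: 0.0753
```

```bash
python3 - <<'E'
from h import *
s=st();f=wcam(grab_frame("wrist"),s);cv2.imwrite("pics/w19.png",f["image"])
print(onz(f,(322.5,252),.131))
E
```

```text
t 35.88 ee [0.5909 0.3212 0.2187] y-axis [ 0.001  0.    -1.   ] x-axis yaw deg 96.04 F [0.18 0.88 0.41] op 0.0753
[0.59334629 0.32480671 0.131     ]
```

View pics/w19.png

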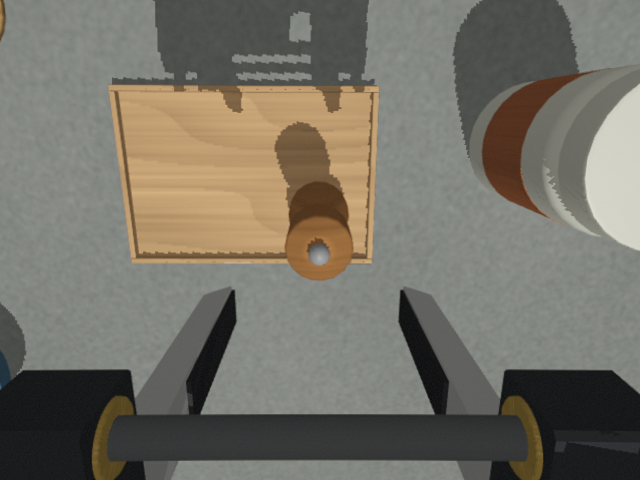

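Mill back upright at its place (ball at (319,253)). Now the tin at (0.480, −0.221), yaw 104°.

Call:
{"name": "servo_tool", "arguments": {
  "claw": [80,80,80,80,80,80,80,80],
  "linear": [
    [0,-0.02,0],
    [-0.007,-0.035,0],
    [-0.008,-0.04,0],
    [-0.008,-0.04,0],
    [-0.008,-0.04,0],
    [-0.008,-0.04,0],
    [-0.008,-0.04,0],
    [-0.008,-0.04,0]
  ],
  "roll": [1,1,1,1,1,1,1,1]
}}

```text
time_s: 36.6
ee_pos: [0.5349, 0.0244, 0.2162]
orientation: [0.435, 0.558, -0.557, -0.435]
wrist_force: [0.9, -0.7, 0.5]
opening: 0.0749
```

Call:
{"name": "servo_tool", "arguments": {
  "claw": [80,80,80,80,80,80,80,80],
  "linear": [
    [-0.008,-0.04,0],
    [-0.008,-0.04,0],
    [-0.008,-0.04,0],
    [-0.008,-0.04,0],
    [-0.008,-0.04,0],
    [-0.008,-0.03,0],
    [-0.008,-0.017,0],
    [0,0,0]
  ],
  "roll": [0,0,0,0,0,0,0,0]
}}

```text
time_s: 37.27
ee_pos: [0.4777, -0.225, 0.2162]
orientation: [-0.437, -0.556, 0.557, 0.436]
wrist_force: [-0.5, -0.3, -0.3]
opening: 0.0751
```

Call:
{"name": "servo_tool", "arguments": {
  "claw": [80,80,80],
  "linear": [
    [0,0,0],
    [0,0,0],
    [0,0,0]
  ],
  "roll": [0,0,0]
}}

```text
time_s: 37.52
ee_pos: [0.4802, -0.2196, 0.216]
orientation: [0.435, 0.558, -0.558, -0.435]
wrist_force: [-0.0, -0.2, -0.3]
opening: 0.0752
```

```bash
python3 - <<'E'
from h import *
s=st();f=wcam(grab_frame("wrist"),s);cv2.imwrite("pics/w20.png",f["image"])
E
```

```text
t 37.52 ee [ 0.4802 -0.2196  0.216 ] y-axis [ 0.  0. -1.] x-axis yaw deg 104.15 F [-0.01 -0.24 -0.32] op 0.0752
```

View pics/w20.png

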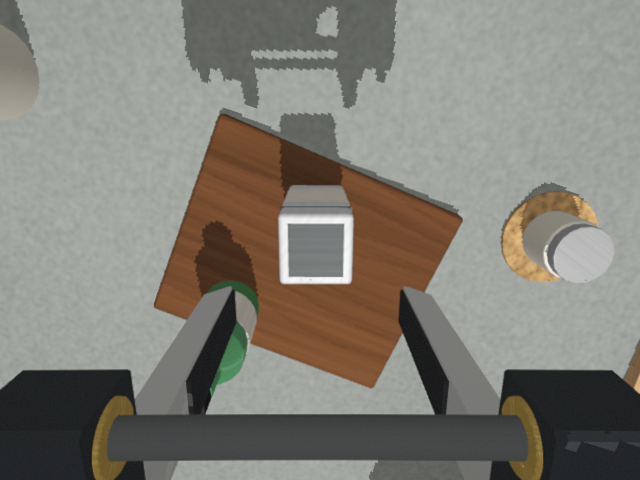

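Call:
{"name": "servo_tool", "arguments": {
  "claw": [80,80,80,80,80,80,80,80],
  "linear": [
    [0,-0.001,-0.015],
    [0,0,-0.025],
    [0,0,-0.03],
    [0,0,-0.025],
    [0,0,-0.015],
    [0,0,-0.01],
    [0,0,-0.0035],
    [0,0,0]
  ],
  "roll": [0,0,0,0,0,0,0,0]
}}

```text
time_s: 38.23
ee_pos: [0.4798, -0.2214, 0.0924]
orientation: [-0.435, -0.557, 0.558, 0.435]
wrist_force: [-0.7, 0.5, 0.8]
opening: 0.075
```

Call:
{"name": "servo_tool", "arguments": {
  "claw": [60,40,25,25,25,25,25,25],
  "linear": [
    [0,0,0],
    [0,0,0],
    [0,0,0],
    [0,0,0],
    [0,0,0],
    [0,0,0],
    [0,0,0],
    [0,0,0]
  ],
  "roll": [0,0,0,0,0,0,0,0]
}}

```text
time_s: 38.9
ee_pos: [0.48, -0.2218, 0.093]
orientation: [0.435, 0.558, -0.557, -0.435]
wrist_force: [-0.7, 1.3, 6.6]
opening: 0.048
```

Call:
{"name": "servo_tool", "arguments": {
  "claw": [25,25,25,25,25,25,25,25],
  "linear": [
    [0,0,0.005],
    [0,0,0.015],
    [0,0,0.025],
    [0,0,0.025],
    [0,0.01,0.02],
    [0.005,0.02,0],
    [0.006,0.025,0],
    [0.007,0.03,0]
  ],
  "roll": [0,0,0,0,0,0,0,0]
}}

```text
time_s: 39.57
ee_pos: [0.4975, -0.1369, 0.1832]
orientation: [0.436, 0.557, -0.557, -0.435]
wrist_force: [1.1, 0.3, -3.6]
opening: 0.0484
```

Call:
{"name": "servo_tool", "arguments": {
  "claw": [25,25,25,25,25,25,25,25],
  "linear": [
    [0.006,0.03,0],
    [0.006,0.03,0],
    [0.006,0.03,0],
    [0.006,0.03,0],
    [0.006,0.03,0],
    [0.006,0.03,0],
    [0,0.03,0],
    [0,0.03,0]
  ],
  "roll": [0,0,0,0,0,0,0,0]
}}

```text
time_s: 40.23
ee_pos: [0.5335, 0.1045, 0.1826]
orientation: [-0.435, -0.557, 0.558, 0.435]
wrist_force: [0.3, 0.0, -2.2]
opening: 0.0478
```

Call:
{"name": "servo_tool", "arguments": {
  "claw": [25,25,25,25,25,25,25,25],
  "linear": [
    [0,0.03,0],
    [0,0.03,0],
    [0,0.03,0],
    [0,0.03,0],
    [0,0.02,0],
    [0,0.011,0],
    [0,0,0],
    [0,0,0]
  ],
  "roll": [0,0,0,0,0,0,0,0]
}}

```text
time_s: 40.9
ee_pos: [0.5337, 0.2534, 0.1824]
orientation: [-0.435, -0.557, 0.558, 0.435]
wrist_force: [0.7, -0.5, -3.1]
opening: 0.0482
```

```bash
python3 - <<'E'
from h import *
s=st();f=wcam(grab_frame("wrist"),s);cv2.imwrite("pics/w21.png",f["image"])
E
```

```text
t 40.9 ee [0.5337 0.2534 0.1824] y-axis [-0.    -0.001 -1.   ] x-axis yaw deg 104.05 F [ 0.71 -0.49 -3.08] op 0.0482
```

View pics/w21.png

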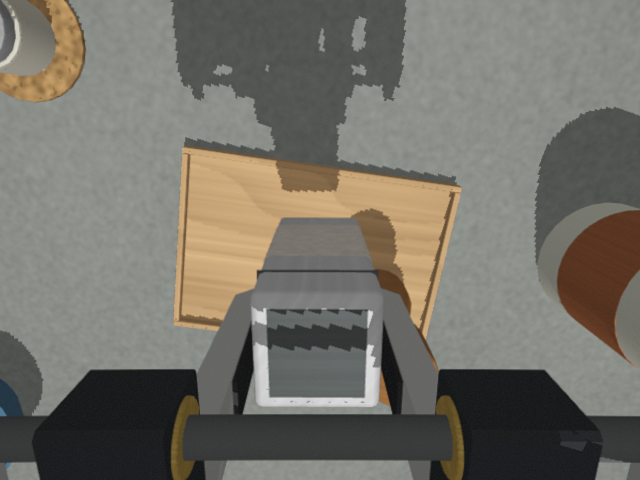

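Call:
{"name": "servo_tool", "arguments": {
  "claw": [25,25,25,25,25,25,25,25],
  "linear": [
    [0,0.001,-0.015],
    [0,0,-0.025],
    [0,0,-0.025],
    [0,0,-0.015],
    [0,0,-0.01],
    [0,0,-0.005],
    [0,0,-0.002],
    [0,0,0]
  ],
  "roll": [0,0,0,0,0,0,0,0]
}}

```text
time_s: 41.62
ee_pos: [0.5341, 0.2548, 0.086]
orientation: [0.435, 0.557, -0.557, -0.435]
wrist_force: [0.3, -0.6, -2.0]
opening: 0.0478
```

Call:
{"name": "servo_tool", "arguments": {
  "claw": [25,25,25,25,25],
  "linear": [
    [0,0,-0.001],
    [0,0,-0.0005],
    [0,0,0],
    [0,0,0],
    [0,0,0]
  ],
  "roll": [0,0,0,0,0]
}}

```text
time_s: 42.03
ee_pos: [0.5338, 0.2553, 0.0844]
orientation: [0.435, 0.558, -0.557, -0.435]
wrist_force: [-0.8, 0.2, -2.5]
opening: 0.0477
```

Call:
{"name": "servo_tool", "arguments": {
  "claw": [25,25,25,25],
  "linear": [
    [0,0,-0.001],
    [0,0,0],
    [0,0,0],
    [0,0,0]
  ],
  "roll": [0,0,0,0]
}}

```text
time_s: 42.37
ee_pos: [0.534, 0.2558, 0.0838]
orientation: [0.435, 0.558, -0.557, -0.435]
wrist_force: [-3.2, 1.8, 7.2]
opening: 0.0478
```

Call:
{"name": "servo_tool", "arguments": {
  "claw": [40,55,70,80,80,80,80,80],
  "linear": [
    [0,0,0],
    [0,0,0],
    [0,0,0],
    [0,0,0],
    [0,0,0.02],
    [0,0,0.035],
    [0,0,0.04],
    [0,0,0.035]
  ],
  "roll": [0,0,0,0,0,0,0,0]
}}

```text
time_s: 43.03
ee_pos: [0.5337, 0.255, 0.2152]
orientation: [0.435, 0.557, -0.557, -0.435]
wrist_force: [0.7, 1.2, -0.3]
opening: 0.0752
```

```bash
python3 - <<'E'
from h import *
s=st();f=wcam(grab_frame("wrist"),s);cv2.imwrite("pics/w22.png",f["image"])
E
```

```text
t 43.03 ee [0.5337 0.255  0.2152] y-axis [ 0. -0. -1.] x-axis yaw deg 104.04 F [ 0.72  1.2  -0.32] op 0.0752
```

View pics/w22.png

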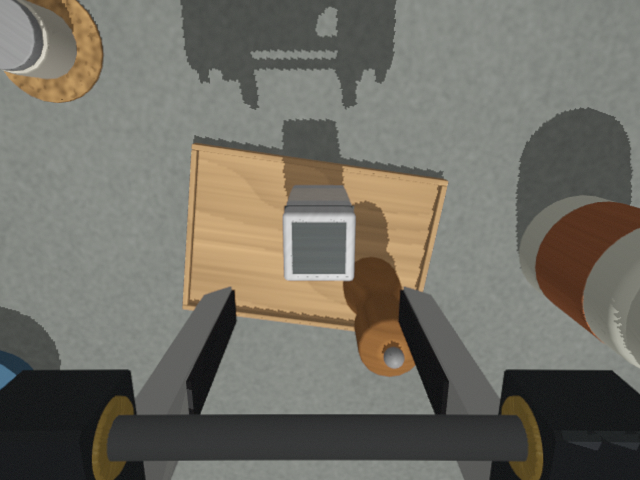

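Tin stands upright in place. Now the bottle at (0.590, −0.278), yaw 96°.

Call:
{"name": "servo_tool", "arguments": {
  "claw": [80,80,80,80,80,80,80,80],
  "linear": [
    [0,-0.02,0.005],
    [0,-0.035,0],
    [0.004,-0.04,0],
    [0.004,-0.04,0],
    [0.004,-0.04,0],
    [0.004,-0.04,0],
    [0.004,-0.04,0],
    [0.004,-0.04,0]
  ],
  "roll": [-1,-1,-1,-1,-1,-1,-1,-1]
}}

```text
time_s: 43.75
ee_pos: [0.5573, -0.0421, 0.218]
orientation: [0.473, 0.525, -0.525, -0.473]
wrist_force: [0.4, 0.1, 0.5]
opening: 0.0752
```

Call:
{"name": "servo_tool", "arguments": {
  "claw": [80,80,80,80,80,80,80,80],
  "linear": [
    [0.004,-0.04,0],
    [0.004,-0.04,0],
    [0.004,-0.04,0],
    [0.004,-0.04,0],
    [0.004,-0.035,0],
    [0.004,-0.025,0],
    [0.004,-0.018,0],
    [0.004,0,0]
  ],
  "roll": [0,0,0,0,0,0,0,0]
}}

```text
time_s: 44.42
ee_pos: [0.5882, -0.2826, 0.2176]
orientation: [-0.474, -0.524, 0.525, 0.474]
wrist_force: [-0.1, -0.3, 0.7]
opening: 0.0754
```

Call:
{"name": "servo_tool", "arguments": {
  "claw": [80,80,80],
  "linear": [
    [0,0,0],
    [0,0,0],
    [0,0,0]
  ],
  "roll": [0,0,0]
}}

```text
time_s: 44.67
ee_pos: [0.5897, -0.2766, 0.218]
orientation: [0.472, 0.526, -0.526, -0.473]
wrist_force: [0.9, -0.6, -0.1]
opening: 0.0752
```

```bash
python3 - <<'E'
from h import *
s=st();f=wcam(grab_frame("wrist"),s);cv2.imwrite("pics/w23.png",f["image"])
E
```

```text
t 44.67 ee [ 0.5897 -0.2766  0.218 ] y-axis [-0.  0. -1.] x-axis yaw deg 96.12 F [ 0.94 -0.58 -0.11] op 0.0752
```

View pics/w23.png

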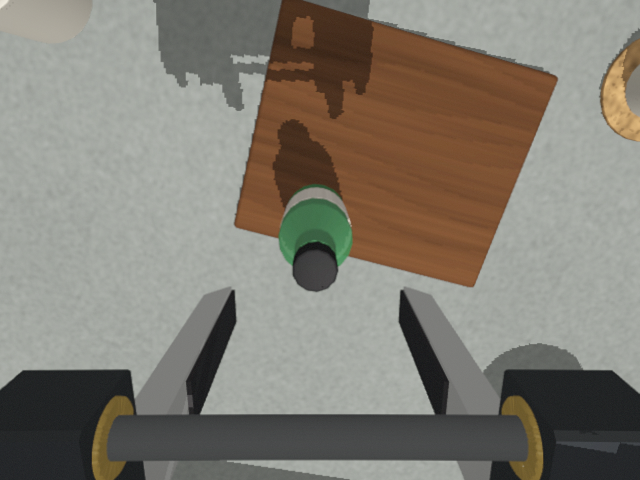

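Cap at (316,267), ~1 mm off. Descend to 0.1265 and grip.

Call:
{"name": "servo_tool", "arguments": {
  "claw": [80,80,80,80,80,80,80,80],
  "linear": [
    [0,-0.001,-0.01],
    [0,0,-0.02],
    [0,0,-0.025],
    [0,0,-0.02],
    [0,0,-0.01],
    [0,0,-0.005],
    [0,0,-0.001],
    [0,0,0]
  ],
  "roll": [0,0,0,0,0,0,0,0]
}}

```text
time_s: 45.38
ee_pos: [0.59, -0.2789, 0.1277]
orientation: [0.473, 0.526, -0.526, -0.473]
wrist_force: [-0.3, -0.2, 1.0]
opening: 0.0748
```

Call:
{"name": "servo_tool", "arguments": {
  "claw": [50,20,5,5,5,5,5,5],
  "linear": [
    [0,0,0],
    [0,0,0],
    [0,0,0],
    [0,0,0],
    [0,0,0],
    [0,0,0],
    [0,0,0],
    [0,0,0]
  ],
  "roll": [0,0,0,0,0,0,0,0]
}}

```text
time_s: 46.05
ee_pos: [0.5897, -0.2787, 0.127]
orientation: [-0.473, -0.526, 0.526, 0.473]
wrist_force: [1.7, 1.3, -1.0]
opening: 0.0267
```

Call:
{"name": "servo_tool", "arguments": {
  "claw": [5,5,5,5,5,5,5,5],
  "linear": [
    [0,0,0.005],
    [0,0,0.015],
    [0,0,0.025],
    [0,0,0.025],
    [0,0.01,0.01],
    [0,0.02,0],
    [0.002,0.025,0],
    [0.003,0.03,0]
  ],
  "roll": [0,0,0,0,0,0,0,0]
}}

```text
time_s: 46.72
ee_pos: [0.594, -0.1932, 0.2067]
orientation: [-0.473, -0.525, 0.525, 0.473]
wrist_force: [1.5, -0.2, -5.1]
opening: 0.0265
```

Call:
{"name": "servo_tool", "arguments": {
  "claw": [5,5,5,5,5,5,5,5],
  "linear": [
    [0.003,0.03,0],
    [0.003,0.03,0],
    [0.002,0.03,0],
    [0,0.03,0],
    [0,0.03,0],
    [0,0.03,0],
    [0,0.03,0],
    [0,0.03,0]
  ],
  "roll": [0,0,0,0,0,0,0,0]
}}

```text
time_s: 47.38
ee_pos: [0.6018, 0.0485, 0.2065]
orientation: [-0.473, -0.526, 0.526, 0.473]
wrist_force: [0.5, 0.1, -5.4]
opening: 0.0268
```

Call:
{"name": "servo_tool", "arguments": {
  "claw": [5,5,5,5,5,5,5,5],
  "linear": [
    [0,0.03,0],
    [0,0.03,0],
    [0,0.03,0],
    [0,0.03,0],
    [0,0.02,0],
    [0,0.011,0],
    [0,0,0],
    [0,0,0]
  ],
  "roll": [0,0,0,0,0,0,0,0]
}}

```text
time_s: 48.05
ee_pos: [0.6023, 0.197, 0.2066]
orientation: [-0.473, -0.525, 0.526, 0.473]
wrist_force: [0.0, -1.1, -5.0]
opening: 0.0266
```

```bash
python3 - <<'E'
from h import *
s=st();f=wcam(grab_frame("wrist"),s);cv2.imwrite("pics/w24.png",f["image"])
E
```

```text
t 48.05 ee [0.6023 0.197  0.2066] y-axis [-0.001 -0.001 -1.   ] x-axis yaw deg 96.08 F [ 0.02 -1.09 -5.  ] op 0.0266
```

View pics/w24.png

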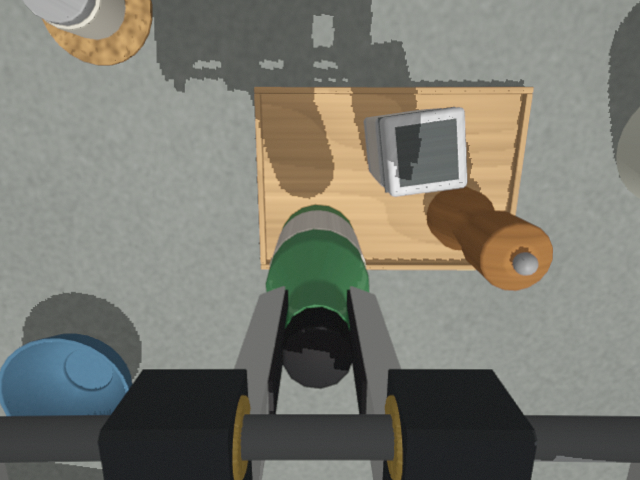

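Call:
{"name": "servo_tool", "arguments": {
  "claw": [5,5,5,5,5,5,5,5],
  "linear": [
    [0,0,-0.012],
    [0,0,-0.022],
    [0,0,-0.02],
    [0,0,-0.016],
    [0,0,-0.008],
    [0,0,-0.006],
    [0,0,-0.0025],
    [0,0,0]
  ],
  "roll": [0,0,0,0,0,0,0,0]
}}

```text
time_s: 48.77
ee_pos: [0.6028, 0.1968, 0.1205]
orientation: [-0.473, -0.526, 0.526, 0.473]
wrist_force: [0.4, -0.3, -3.8]
opening: 0.0266
```

Call:
{"name": "servo_tool", "arguments": {
  "claw": [5,5,5,5,5],
  "linear": [
    [0,0,-0.001],
    [0,0,-0.001],
    [0,0,0],
    [0,0,0],
    [0,0,0]
  ],
  "roll": [0,0,0,0,0]
}}

```text
time_s: 49.18
ee_pos: [0.6028, 0.1973, 0.1189]
orientation: [0.473, 0.526, -0.526, -0.473]
wrist_force: [-0.0, 1.3, -3.5]
opening: 0.0265
```

Call:
{"name": "servo_tool", "arguments": {
  "claw": [5,5,5,5],
  "linear": [
    [0,0,-0.001],
    [0,0,-0.0005],
    [0,0,0],
    [0,0,0]
  ],
  "roll": [0,0,0,0]
}}

```text
time_s: 49.52
ee_pos: [0.6032, 0.1974, 0.118]
orientation: [0.473, 0.526, -0.525, -0.473]
wrist_force: [-2.1, 0.5, 7.1]
opening: 0.0268
```

Contact; release, rise, and back off toward the robot.

Call:
{"name": "servo_tool", "arguments": {
  "claw": [10,35,60,80,80,80,80,80],
  "linear": [
    [0,0,0],
    [0,0,0],
    [0,0,0],
    [0,0,0],
    [0,0,0.01],
    [0,0,0.03],
    [0,0,0.04],
    [0,0,0.04]
  ],
  "roll": [0,0,0,0,0,0,0,0]
}}

```text
time_s: 50.18
ee_pos: [0.6022, 0.1968, 0.2389]
orientation: [-0.473, -0.525, 0.526, 0.473]
wrist_force: [0.4, 0.0, -0.2]
opening: 0.0693
```

Call:
{"name": "servo_tool", "arguments": {
  "claw": [80,80,80,80,80,80,80,80],
  "linear": [
    [0,0,0.04],
    [0,0,0.03],
    [-0.02,0,0.01],
    [-0.03,0.01,0],
    [-0.03,0.01,0],
    [-0.03,0.01,0],
    [-0.03,0.01,0],
    [0,0,0]
  ],
  "roll": [0,0,0,0,0,0,0,0]
}}

```text
time_s: 50.85
ee_pos: [0.4585, 0.2396, 0.3184]
orientation: [0.471, 0.527, -0.526, -0.472]
wrist_force: [0.4, -0.0, -0.1]
opening: 0.0751
```

Call:
{"name": "servo_tool", "arguments": {
  "claw": [80,80,80],
  "linear": [
    [0,0,0],
    [0,0,0],
    [0,0,0]
  ],
  "roll": [0,0,0]
}}

```text
time_s: 51.1
ee_pos: [0.4636, 0.2366, 0.3173]
orientation: [0.473, 0.525, -0.525, -0.473]
wrist_force: [-0.1, -0.4, 0.0]
opening: 0.0756
```

```bash
python3 - <<'E'
from h import *
import pickle
s=st();f=wcam(grab_frame("wrist"),s);cv2.imwrite("pics/w25.png",f["image"]);pickle.dump(f,open("w25.pkl","wb"))
g=grab_frame("scene");crop(g["image"],325,235,445,350,5,"s25")
t=grab_frame("top");cv2.imwrite("pics/t25.png",t["image"])
E
```

```text
t 51.1 ee [0.4636 0.2366 0.3173] y-axis [ 0. -0. -1.] x-axis yaw deg 95.97 F [-0.07 -0.44  0.04] op 0.0756
```

View pics/w25.png

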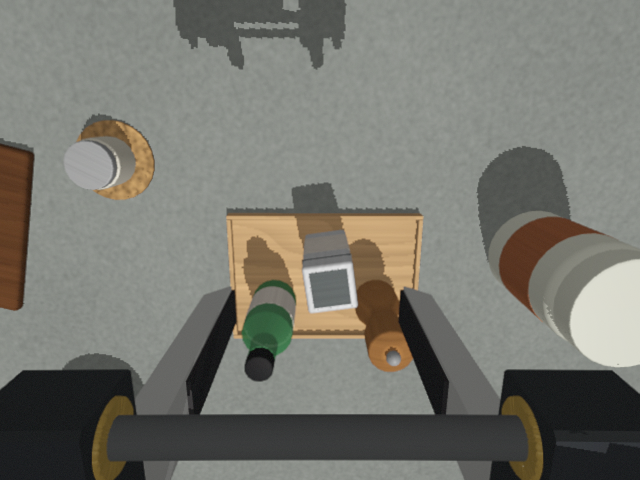

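View pics/s25.png

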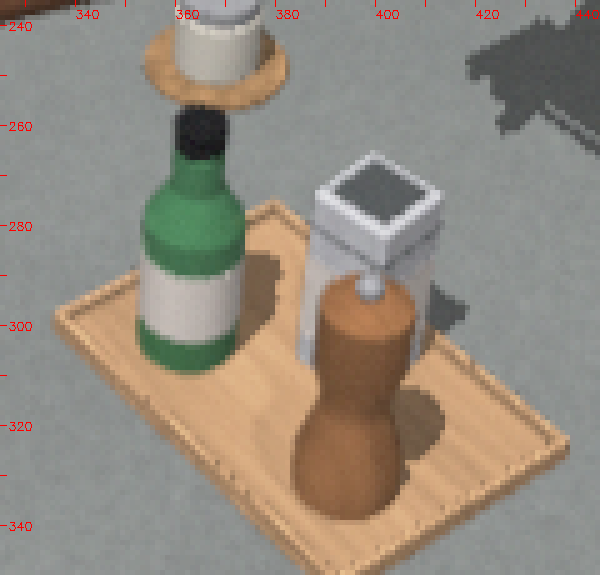

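View pics/t25.png

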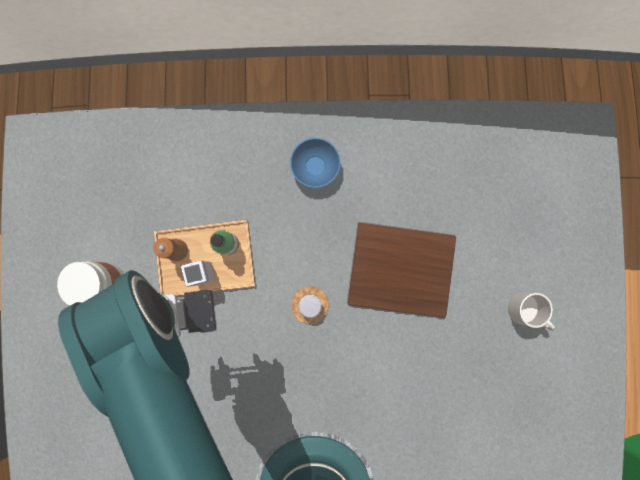

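Top view: jar (310,306) lies within a pixel of the coaster centre (310,305). In the scene crop, cap (365,261), tin corner (400,265) and ball (399,292) match the start picture within 1 px (about 3 mm). Bowl, mug and tub are unmoved. Handing in.

```bash
python3 -c "
from plant import *
print(hand_in()); print(state()['time_s'])"
```

```text
the job is handed in; nothing more can be done
None
the job is handed in; nothing more can be done
```

The job is handed in at about 51 s of robot time; handing in gave no verdict. I moved the oil bottle, tin and mill to the chopping board, stood the salt jar on the cork mat, then returned the mill, tin and bottle to the tray poses I had taken them from.

**Last checks:**
- **Tall things:** all three stand upright in the tray. In the scene camera they are within about 1 pixel (about 3 mm) of the start picture. The release poses agree with the grasp poses within about 2 mm.
- **Salt jar:** I set it down within about 1 mm of the mat centre measured by the wrist camera, and the top view also shows it in the middle.
- **Bystanders and gripper:** the bowl, mug and tub look unmoved in the top view. The gripper is about 0.16 m clear above the tray and carries no load.

**Disagreements:**
- Early positions from the scene camera differed from the top and wrist cameras by 4 to 10 mm, so I worked from the wrist and top cameras for all positions.
- Two-view heights for the mat, board and jar lid came out up to about 8 mm off the text's heights. I therefore set each thing down until the wrist force showed contact.

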